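# Turn the nozzle rack out into the tray

### The arm

A 6-joint arm with a two-finger parallel gripper is mounted at the origin on the work surface. World frame = base frame: x ahead of the robot, y to its left, z up, the work surface at z = 0. Lengths are in m, angles in degrees, forces in N, time in s.
With the tool pointing down it reaches from about 0.35 to 0.875 m from the base axis. Payload 4.2 kg.
Tool frame: the origin (TCP) lies on the front face of the gripper's body, between the roots of the fingers; the fingertips stand 70 mm ahead of it and the grasp point (between the pads) lies 51 mm ahead of it; x points along the fingers, y is the direction in which the jaws open and shut, and the axes are right-handed (so a half turn about x gives the same grasp; the last joint's range is limited). The gripper opens to 87 mm and grips with 3 to 60 N. Pads are 19 mm wide; open, the fingers measure 117 mm over their backs; the gripper's body (75 mm by 190 mm) begins 51 mm behind the grasp point.
Start: joints at [84.889, 22.042, 0.453, 0, -68.411, -14.817], TCP at [0.213, 0.588, 0.292] pointing down, gripper open.
Joint ranges: [-179.83, 179.83], [-69.29, 118.12], [-61.27, 80.66], [-181.25, 117.63], [-171.15, -9.14], [-177.46, 177.46]. Speed limits (degrees/s): [159.86, 159.86, 180, 180, 180, 180].

### API

Orientations are given as a 3x3 rotation matrix whose columns are the frame's x, y, z axes.
In Python, from station import r, viewer, spotter gives the robot as it stands.
- The arm moves only by the tool move_arm, never from a script. Its argument "series" is a list that holds one entry, the list of rows, each a list of 7 numbers: the turn, a rotation vector about the world's x, y, z scaled (see below), then the shift along the world's x, y, z scaled (see below), then the opening, from 0 (shut) to 1 (fully open). A call has 1 to 20 rows; each row shifts and turns the pose as measured when the row begins; what a row does not reach is not made up. The controller multiplies each number of a shift by 60 mm and each number of a turn by 8 degrees. A row lasts 1/8 s, in which the tool goes at most 62.5 mm and 10.7 degrees, less where a joint would pass 70% of its speed; a pose out of reach is approached as far as the arm can. A call with a number of a shift or a turn outside -1 to 1 is refused whole. A call with a gripper value outside its range is refused whole. The fingers move at their own pace and stop on an object; the grip force is fixed at half the most. Time passes only in rows, so rows that do not move let the fingers close. It gives the time, the measured TCP pose, the force and the opening at its end, in the units of the state.
- r.sense(): the state, without advancing time (a new reading comes with each control period).
- viewer.capture(name): name is "scene" or "top"; returns (picture, depth): 384x512x3 uint8, red, green, blue; 384x512 float32, m along the optical axis (not along the pixel's ray), 0 where there is no reading.
- viewer.camera_params(name): a dict with "mtx" (3x3 intrinsics, pixels), "dist_coeffs" ([k1, k2, p1, p2, k3] as OpenCV has them; the pictures are not rectified), "pose" (4x4, takes a point from camera to world coordinates). Camera axes: x right, y down, z forward; pixel columns grow to the right and rows downward; lengths in m; the calibration is good to about 2 mm. A picture is of the moment at which its call begins. camera_params takes no time and is no camera call.
- r.finish_job(): hands the job in, once; it reports no verdict.
Trained networks look in the newest picture that a camera, given by its name, has taken for a name from the list of things; names that differ only in an ending like _2 or _b are one class to them, and where a whole thing is asked for, a point or a joint stands for the part that bears it (a point fixed in the world has none). Each returns a list of dicts, best first, with "conf" (0 to 1); they miss things now and then, are a little off and sometimes report something else, mostly with a low value. They report only what shows in the picture. A call takes as long as a camera call. They do not tell look-alikes from the thing itself.
- spotter.find_in(camera, name): "centre" ([column, row] in pixels, amid what is visible of it).
- spotter.trace(camera, name): "mask" (384x512 bool, what is visible of it) and "centre" ([column, row] in pixels, amid what is visible of it).
The state is a dict: "time_s": time; "joints": joint angles; "joint_velocities": joint speeds; "effort": joint torques, N m; "tcp_pos": TCP position; "ee_rot": TCP orientation; "wrist_force": force on the tool from outside, world axes, zero at the start; "moment": the same for the moment, N m; "gripper_width": opening from 0.0 (shut) to 1.0 (fully open).
Only numpy, scipy, OpenCV 4.12 (cv2) and the standard library are available. Lean on these libraries where they do the work, as an engineer would, in place of code of your own. Each camera call takes 0.05 s, during which the arm holds its last target.

### The job

The black rack of brass nozzles leans in its steel cradle with a loose steel cover plate on its open face. Holding the cover against the rack so that no nozzle gets out, turn both over together and set them cover-down on the sloping rails in the grey tray, against the stops, and let go; then lift the rack away off the cover so that all four nozzles slide into the tray, and set the empty rack down on the rubber mat. Leave the cover lying on the tray's rails, and do not shift the other things on the bench.

Things in the scene. Friction and masses are not known exactly. Their poses are not given: they have to be found in the camera images.
- rack_mid (a point): centre of the black plastic rack, a block 66 (x) by 58 (y) by 40 mm (z), 0.25 kg, with four blind 17 mm holes 31 mm deep in its +z face, at x +-15, y +-11 mm. z points out of the holes. It starts leaning in the cradle: plain -z face on the rails, +x face on the stops, z pointing 45 degrees up along the cradle's +x, its -x edge uppermost
- cover_mid (a point): centre of the loose steel cover plate, 66 by 58 by 6 mm, 0.13 kg, lying unfastened on the rack's open (+z) face with edges flush. z is its thickness; axes as the rack's at the start. Rack and cover together are 46 mm thick; the middle of both outer faces is free for a finger
- cradle: fixed dark steel stand, base 130 by 100 mm; origin at the centre of its underside, z up. Its two 45-degree rails face local (0.707, 0, 0.707) and run down along (0.707, 0, -0.707) to stops square to them
- cradle_corner (a point): V corner of the cradle: foot of the rails' top faces, midway between the rails, 45 mm above the bench; axes as the cradle. Rails 60 mm long, 20 mm wide, 40 mm clear between them (room for a finger behind the rack; 30 mm of air there); stops stand 48 mm off the rails (22 mm in the tray), 44 mm clear between them
- tray: fixed grey open tray 200 (x) by 140 (y) by 45 mm high, walls 4 mm; origin at its underside, 35 mm from its centre towards local -x (it spans local x -65 to 135 mm), z up. It carries a stand like the cradle's: same rails and gap, facing local (0.707, 0, 0.707), running down along (0.707, 0, -0.707). Loose parts slide between the stops to local +x into the tray's open part
- tray_corner (a point): V corner of the tray's stand: foot of the rails' top faces, midway between them, at tray local (20, 0, 70) mm; axes as the tray
- slope_cover (a point): where the centre of the cover belongs when it lies on the tray's rails, lower edge against the stops (33 mm up the slope from the V corner, 3 mm off the rails' plane); axes as the tray, not tilted
- slope_rack (a point): where the centre of the rack belongs when it lies upside down on that cover against the stops (26 mm off the rails' plane); axes as the tray, not tilted
- mat: thin black rubber mat, 150 by 150 by 3 mm, fixed on the bench; origin at the centre of its underside
- nozzle1_mid (a point): one of four alike loose brass welding nozzles, a turned cylinder 14 mm across and 28 mm long, tapering to 9 mm at its open end, 35 g; point at its middle, z along its axis. Starts loose in a hole of the rack, 1.5 mm play all round
- nozzle2_mid (a point): one of four alike loose brass welding nozzles, a turned cylinder 14 mm across and 28 mm long, tapering to 9 mm at its open end, 35 g; point at its middle, z along its axis. Starts loose in a hole of the rack, 1.5 mm play all round
- nozzle3_mid (a point): one of four alike loose brass welding nozzles, a turned cylinder 14 mm across and 28 mm long, tapering to 9 mm at its open end, 35 g; point at its middle, z along its axis. Starts loose in a hole of the rack, 1.5 mm play all round
- nozzle4_mid (a point): one of four alike loose brass welding nozzles, a turned cylinder 14 mm across and 28 mm long, tapering to 9 mm at its open end, 35 g; point at its middle, z along its axis. Starts loose in a hole of the rack, 1.5 mm play all round
- wrench: bystander: open-ended steel wrench 160 mm long lying between the task's things; origin at its underside
- file: bystander: file with a wooden handle, about 190 mm long, lying between the task's things; origin at its underside
- spool: bystander: copper wire spool, 100 mm across, 45 mm high, on the bench; origin at its underside
- mallet: bystander: mallet with a wooden handle, 260 mm long, lying on the bench at the left; origin at its underside
- can: bystander: plain steel can, 54 mm across, 130 mm high, standing on the bench; origin at its underside
Not all that is in view belongs to the job. Several things have the shape of the tray; the one meant has the colours described above.

How it is judged (in metres and radians):
On the way, in this order (a step that is already met when the one before it is completed fails the run):
1. rack and cover are over the tray, turned over together (rack open face pointing at least 35 degrees below level), cover still on the rack and all four nozzles in it (angle between rack_mid's own z axis and vertical above 2.18 rad and horizontal distance between rack_mid and slope_rack below 0.15 m and z of cover_mid in the frame of rack_mid between 0.018 and 0.029 m and x of cover_mid in the frame of rack_mid between -0.015 and 0.015 m and y of cover_mid in the frame of rack_mid between -0.015 and 0.015 m and distance between each of nozzle1_mid, nozzle2_mid, nozzle3_mid, nozzle4_mid and rack_mid below 0.03 m), for 0.1 s.
2. rack and cover lie cover-down on the tray's rails against the stops (within 15 mm), the nozzles still in the rack, let go by the fingers (angle between rack_mid's own z axis and vertical above 2.1 rad and distance between rack_mid and slope_rack below 0.015 m and distance between cover_mid and slope_cover below 0.015 m and distance between each of nozzle1_mid, nozzle2_mid, nozzle3_mid, nozzle4_mid and rack_mid below 0.03 m and contact force between each of rack, cover and the fingers below 0.2 N), for 0.2 s.
3. rack lifted away in the fingers, the nozzles left behind in the tray (distance between rack_mid and slope_rack above 0.08 m and contact force between rack and the fingers above 1 N and x of nozzle1_mid in the frame of tray between -0.063 and 0.133 m and y of nozzle1_mid in the frame of tray between -0.068 and 0.068 m and height (world z) of each of nozzle1_mid, nozzle2_mid, nozzle3_mid, nozzle4_mid below 0.05 m and x of nozzle2_mid in the frame of tray between -0.063 and 0.133 m and y of nozzle2_mid in the frame of tray between -0.068 and 0.068 m and x of nozzle3_mid in the frame of tray between -0.063 and 0.133 m and y of nozzle3_mid in the frame of tray between -0.068 and 0.068 m and x of nozzle4_mid in the frame of tray between -0.063 and 0.133 m and y of nozzle4_mid in the frame of tray between -0.068 and 0.068 m), for 0.1 s.
At the end, for the whole second after the job is handed in: All four nozzles lie inside the tray (middles below 50 mm); the cover lies on the tray's rails, centre within 15 mm of its place; the empty rack rests, any face down, on the mat with its centre within 65 mm of the mat's centre along each side of the mat, at rest and released (x of nozzle1_mid in the frame of tray between -0.063 and 0.133 m and y of nozzle1_mid in the frame of tray between -0.068 and 0.068 m and height (world z) of each of nozzle1_mid, nozzle2_mid, nozzle3_mid, nozzle4_mid below 0.05 m and x of nozzle2_mid in the frame of tray between -0.063 and 0.133 m and y of nozzle2_mid in the frame of tray between -0.068 and 0.068 m and x of nozzle3_mid in the frame of tray between -0.063 and 0.133 m and y of nozzle3_mid in the frame of tray between -0.068 and 0.068 m and x of nozzle4_mid in the frame of tray between -0.063 and 0.133 m and y of nozzle4_mid in the frame of tray between -0.068 and 0.068 m and distance between cover_mid and slope_cover below 0.015 m and x of rack_mid in the frame of mat between -0.065 and 0.065 m and y of rack_mid in the frame of mat between -0.065 and 0.065 m and height (world z) of rack_mid below 0.045 m and linear speed of rack below 0.02 m/s and contact force between rack and the fingers below 0.1 N); the robot touches nothing.
It fails at once if the wrench is shifted by more than 30 mm (distance of wrench from where it was at the start of the episode above 0.03 m).
It fails at once if the file is shifted by more than 30 mm (distance of file from where it was at the start of the episode above 0.03 m).
It fails at once if the spool is shifted by more than 30 mm (distance of spool from where it was at the start of the episode above 0.03 m).
It fails at once if the mallet is shifted by more than 30 mm (distance of mallet from where it was at the start of the episode above 0.03 m).
It fails at once if the can is shifted by more than 30 mm (distance of can from where it was at the start of the episode above 0.03 m).
It also fails if it takes over 67 s, if anything falls off the work surface, if the arm or the gripper's body presses on something with over 40 N, if the wrist force passes 120 N, or if a joint passes its speed limit or range.

## Working session

There is one attempt and no reset: what is moved stays moved. The work goes in short steps, Python scripts to look and compute and a tool call to move; the robot and the scene stay as the last step left them, time stands still between calls to the robot, and variables do not carry over. Pictures are saved under pics/ and viewed, and the job is handed in when it is done.

Besides the shell and the picture viewer there is one more tool, called after "Request:" in YAML: its name, and indented under it one key for each argument. move_arm: Moves the arm, as the interface text tells. Its arguments: {"type":"object","properties":{"series":{"type":"array","items":{"type":"array","items":{"type":"array","items":{"type":"number","minimum":-1,"maximum":1}}}}},"required":["series"]}

```bash
ls -la; mkdir -p pics
python3 - <<'E'
from station import r, viewer, spotter
import cv2, numpy as np
print(r.sense())
for n in ("scene","top"):
    p,d=viewer.capture(n)
    cv2.imwrite(f"pics/{n}0.png",p[:,:,::-1]); np.save(f"pics/{n}0.npy",d)
    print(n,viewer.camera_params(n))
E
```

```text
total 12
drwxr-xr-x  3 agent agent 4096 Dec  6 06:51 .
drwxr-xr-x 23 root  root  4096 Dec  6 06:51 ..
drwxr-xr-x  2 agent agent 4096 Dec  6 06:51 pics
{'time_s': 0.0, 'joints': array([ 8.48900982e+01,  2.20895769e+01,  3.80001437e-01, -2.80569661e-02,
       -6.84108357e+01, -1.48172900e+01]), 'joint_velocities': array([0.02511485, 0.08521107, 0.07730513, 0.04809885, 0.00978818,
       0.00032147]), 'effort': array([-8.99235511e-04, -3.90668428e+01,  1.87406391e+01,  4.21988457e+00,
        1.10093740e-02, -1.86560987e-04]), 'tcp_pos': array([0.21283488, 0.58716655, 0.29117585]), 'ee_rot': array([[-6.40699030e-04, -3.40994907e-01, -9.40064925e-01],
       [-2.05262174e-03, -9.40062689e-01,  3.40995495e-01],
       [-9.99997688e-01,  2.14807318e-03, -9.76363065e-05]]), 'wrist_force': array([-0.28397519, -0.50015502, -0.12312612]), 'moment': array([ 0.03361479,  0.03048126, -0.00179627]), 'gripper_width': 1.0006030233691736}
scene {'mtx': array([[452.32127204,   0.        , 250.41387709],
       [  0.        , 452.32127204, 188.56612066],
       [  0.        ,   0.        ,   1.       
[... 254 characters left out ...]
  3.65470329e-01],
       [-1.08333617e-03, -6.27684831e-01, -7.78466813e-01,
         1.53941310e+00],
       [ 0.00000000e+00,  0.00000000e+00,  0.00000000e+00,
         1.00000000e+00]])}
top {'mtx': array([[374.12985813,   0.        , 253.91377207],
       [  0.        , 374.12985813, 186.51848261],
       [  0.        ,   0.        ,   1.        ]]), 'dist_coeffs': array([-0.02937358,  0.        ,  0.        ,  0.        ,  0.        ]), 'pose': array([[-0.00785789, -0.99699752,  0.07703372,  0.43207178],
       [-0.99981049,  0.00920545,  0.01715369,  0.04786541],
       [-0.01781132, -0.07688433, -0.99688091,  1.29417233],
       [ 0.        ,  0.        ,  0.        ,  1.        ]])}
```

View pics/scene0.png

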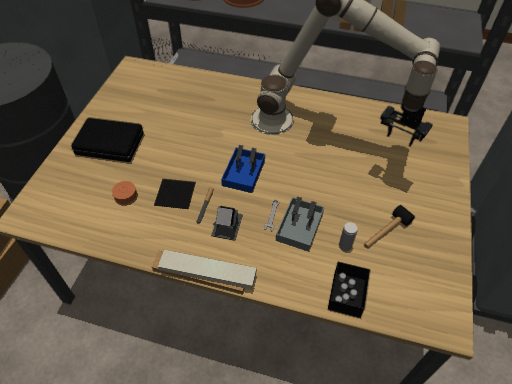

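View pics/top0.png

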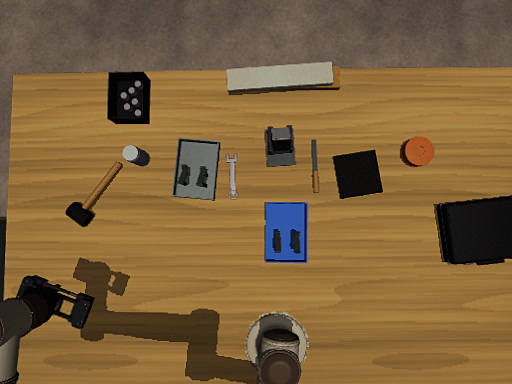

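The pictures show the rack in its cradle at top (280,143), the grey tray at (197,169), the mat at (358,174), and a blue decoy tray at (286,232). The wrench is at (232,175) and the file at (315,165). Next I measure from the point clouds.

```bash
cat > h.py <<'E'
import numpy as np, cv2
def cloud(viewer,name,d):
    P=viewer.camera_params(name); K=P["mtx"];D=P["dist_coeffs"];T=P["pose"]
    h,w=d.shape; u,v=np.meshgrid(np.arange(w),np.arange(h))
    pts=np.stack([u.ravel(),v.ravel()],1).astype(float)[:,None]
    n=cv2.undistortPoints(pts,K,D)[:,0]
    z=d.ravel(); c=np.stack([n[:,0]*z,n[:,1]*z,z],1)
    W=c@T[:3,:3].T+T[:3,3]; W[z==0]=np.nan
    return W.reshape(h,w,3)
E
python3 - <<'E'
from station import r, viewer, spotter
from h import *
np.set_printoptions(precision=4,suppress=True,linewidth=150)
for n in ("scene","top"):
    p,d=viewer.capture(n); W=cloud(viewer,n,d)
    np.save(f"pics/W_{n}.npy",W); np.save(f"pics/P_{n}.npy",p)
    for t in ["rack_mid","cover_mid","cradle","tray","mat","wrench","file","spool","mallet","can"]:
        for q in spotter.trace(n,t)[:2]:
            m=q["mask"]; X=W[m]; X=X[~np.isnan(X[:,0])]
            if len(X)==0: print(n,t,"empty");continue
            (cx,cy),(a,b),ang=cv2.minAreaRect(X[:,:2].astype(np.float32))
            print(n,t,round(q["conf"],2),np.round(q["centre"]),len(X),"med",np.median(X,0),"z",np.percentile(X[:,2],[2,98]),"rect",np.round([cx,cy,a,b,ang],3))
            if t in("rack_mid","cover_mid","cradle","tray","mat"): np.save(f"pics/M_{n}_{t}_{round(q['centre'][0])}.npy",m)
E
ls pics
```

```text
scene rack_mid 0.44 [234. 211.] 41 med [0.6627 0.0086 0.0951] z [-0.006   0.1213] rect [ 0.629 -0.007  0.116  0.031  8.011]
scene rack_mid 0.39 [271. 218.] 104 med [0.5868 0.148  0.0054] z [-0.0025  0.0125] rect [0.567 0.145 0.137 0.027 4.161]
scene cover_mid 0.76 [223. 216.] 257 med [ 0.6979 -0.017   0.1012] z [0.0749 0.1239] rect [ 0.692 -0.022  0.064  0.069  3.616]
scene cradle 0.7 [229. 228.] 491 med [0.6989 0.0085 0.0066] z [-0.005   0.0788] rect [ 0.666 -0.018  0.149  0.104  2.232]
scene cradle 0.31 [207. 203.] 144 med [ 0.5947 -0.1365  0.0132] z [0.0026 0.0222] rect [ 0.601 -0.139  0.184  0.02   0.802]
scene tray 0.77 [299. 226.] 1726 med [0.5888 0.27   0.0077] z [-0.0041  0.1022] rect [ 0.573  0.268  0.15   0.257 83.638]
scene tray 0.61 [244. 166.] 1396 med [ 0.3714 -0.0381  0.0103] z [-0.0045  0.0994] rect [ 0.356 -0.04   0.158  0.257 89.091]
scene mat 0.83 [178. 194.] 948 med [ 0.5769 -0.2857  0.0021] z [-0.0072  0.0104] rect [ 0.572 -0.289  0.163  0.157  9.6  ]
scene wrench 0.68 [273. 219.] 159 med [0.5881 0.1469 0.0059] z [-0.0038  0.0132] rect [0.571 0.142 0.158 0.038 6.
[... 2407 characters left out ...]
6    0.273  0.153  0.215 85.36 ]
top mallet 0.88 [ 89. 206.] 937 med [0.4749 0.6349 0.0328] z [-0.0013  0.0589] rect [ 0.525  0.631  0.103  0.262 58.082]
top can 0.82 [137. 155.] 378 med [0.6272 0.4461 0.1209] z [0.007  0.1349] rect [ 0.633  0.456  0.049  0.049 32.69 ]
M_scene_cover_mid_223.npy
M_scene_cradle_207.npy
M_scene_cradle_229.npy
M_scene_mat_178.npy
M_scene_rack_mid_234.npy
M_scene_rack_mid_271.npy
M_scene_tray_244.npy
M_scene_tray_299.npy
M_top_cover_mid_281.npy
M_top_cradle_135.npy
M_top_cradle_279.npy
M_top_mat_197.npy
M_top_mat_358.npy
M_top_rack_mid_281.npy
M_top_tray_195.npy
M_top_tray_286.npy
P_scene.npy
P_top.npy
W_scene.npy
W_top.npy
scene0.npy
scene0.png
top0.npy
top0.png
```

Run:
```python
import cv2
a=cv2.imread("pics/scene0.png"); b=cv2.imread("pics/top0.png")
cv2.imwrite("pics/z1.png",cv2.resize(a[160:260,190:350],None,fx=5,fy=5,interpolation=cv2.INTER_CUBIC))
cv2.imwrite("pics/z2.png",cv2.resize(b[110:210,160:320],None,fx=5,fy=5,interpolation=cv2.INTER_CUBIC))
```

```text
(no output)
```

View pics/z1.png

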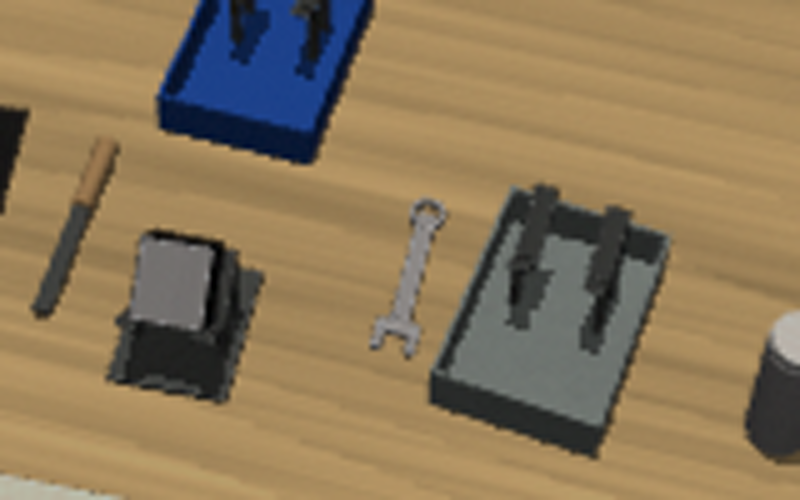

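View pics/z2.png

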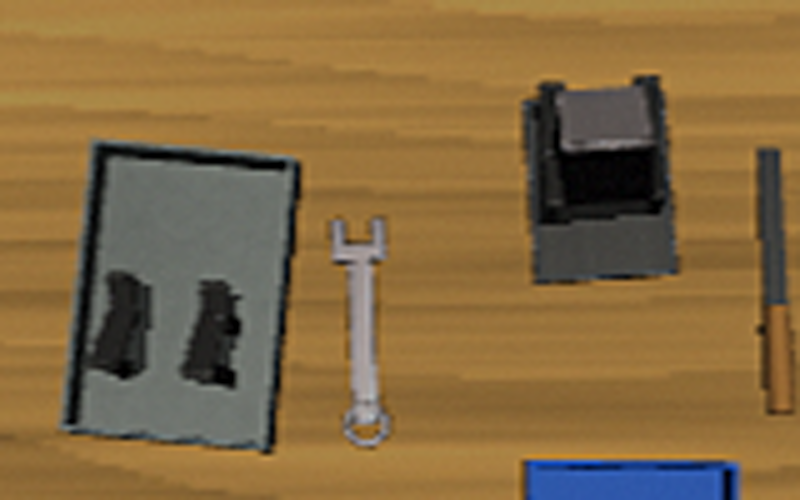

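```bash
python3 - <<'E'
from h import *
np.set_printoptions(precision=4,suppress=True,linewidth=150)
for n in ("scene","top"):
    W=np.load(f"pics/W_{n}.npy")
    m=np.load("pics/M_%s.npy"%("scene_cover_mid_223" if n=="scene" else "top_cover_mid_281"))
    m=cv2.erode(m.astype(np.uint8),np.ones((3,3)))>0
    X=W[m];X=X[~np.isnan(X[:,0])]
    for _ in range(5):
        c=X.mean(0);u,s,vt=np.linalg.svd(X-c);nn=vt[2]*np.sign(vt[2][2]); d=(X-c)@nn; X=X[abs(d)<2.5*d.std()]
    print(n,"cover plane c",c,"n",nn,"az",np.degrees(np.arctan2(nn[1],nn[0])),"el",np.degrees(np.arcsin(nn[2])),d.std(),len(X))
    # full mask centre
    # tray edges
    for t,box in(("cradle",((.58,.78),(-.09,.06))),("tray",((.45,.75),(.18,.37))),("mat",((.47,.68),(-.39,-.19)))):
        B=(W[...,0]>box[0][0])&(W[...,0]<box[0][1])&(W[...,1]>box[1][0])&(W[...,1]<box[1][1])
        z=W[...,2][B]; print(t,np.histogram(z,bins=np.arange(-.02,.14,.01))[0])
E
python3 - <<'E'
# tray corners in image: rim by color
import cv2,numpy as np
b=cv2.imread("pics/top0.png")
cv2.imwrite("pics/z3.png",cv2.resize(b[130:210,165:225],None,fx=8,fy=8,interpolation=cv2.INTER_CUBIC))
cv2.imwrite("pics/z4.png",cv2.resize(b[115:175,255:305],None,fx=9,fy=9,interpolation=cv2.INTER_CUBIC))
E
```

```text
scene cover plane c [ 0.6982 -0.0164  0.1013] n [0.7193 0.0025 0.6947] az 0.2014057841919267 el 44.00373111906162 0.0036009837100636024 187
cradle [  4 461 570  48   6   7   9  22  15  66  72  56  63  66  24]
tray [  11  839 1228  164  108  128  162   15    7   46   46   42   32   10    0]
mat [ 12 738 967  34   0   0   0   0   0   0   0   0   0   0   0]
top cover plane c [ 0.6944 -0.0179  0.1058] n [0.7072 0.0414 0.7058] az 3.347850535633497 el 44.89040120889998 0.001206847522495082 153
cradle [   0  472 1302   45    4    2   11   36   35   53   70   91  111  115   58]
tray [   0  877 2885  128   82   97  273   18    8   65   69   34   39   21    0]
mat [   0  761 2679   22    0    0    0    0    0    0    0    0    0    0    0]
```

View pics/z3.png

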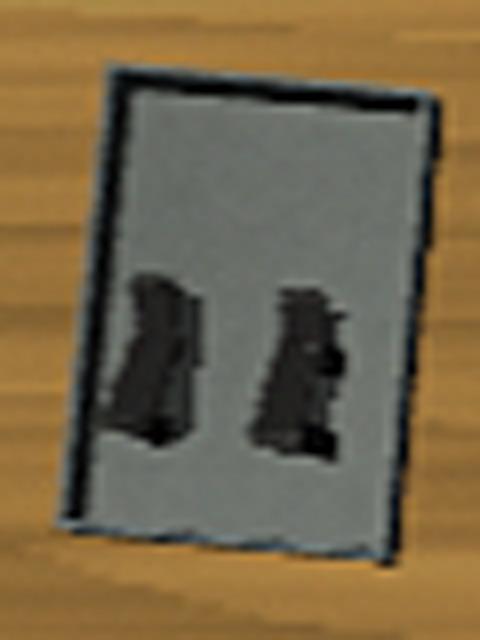

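View pics/z4.png

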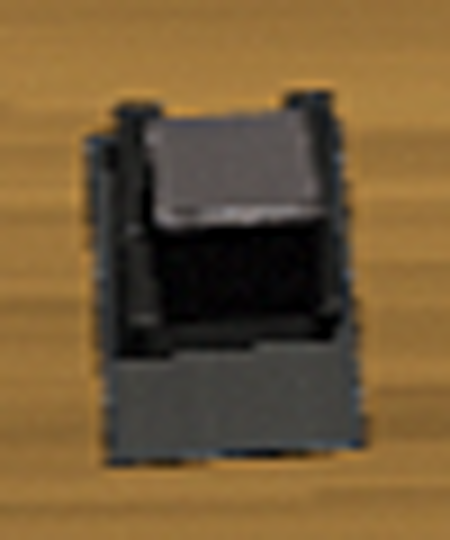

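```bash
cat >> h.py <<'E'
def ray(P,uv,z):
    n=cv2.undistortPoints(np.array([[uv]],float),P["mtx"],P["dist_coeffs"])[0,0]
    T=P["pose"]; d=T[:3,:3]@np.array([n[0],n[1],1]); o=T[:3,3]
    return o+d*(z-o[2])/d[2]
def proj(P,X):
    T=np.linalg.inv(P["pose"]); 
    return cv2.projectPoints(np.atleast_2d(X).astype(float),cv2.Rodrigues(T[:3,:3])[0],T[:3,3],P["mtx"],P["dist_coeffs"])[0][:,0]
E
python3 - <<'E'
from station import viewer
from h import *
np.set_printoptions(precision=4,suppress=True,linewidth=150)
P=viewer.camera_params("top")
f=lambda x,y,s,o:((x+.5)/s-.5+o[0],(y+.5)/s-.5+o[1])
def show(name,L,s,o,):
    W=[ray(P,f(x,y,s,o),z) for x,y,z in L]
    print(name); print(np.array(W)); 
    for i in range(len(W)):
        d=W[(i+1)%len(W)]-W[i]; print("  len",np.linalg.norm(d[:2]).round(4),"az",np.degrees(np.arctan2(d[1],d[0])).round(2))
    print(" mean",np.mean(W,0))
show("tray",[(110,66,.045),(437,96,.045),(393,560,.045),(62,525,.045)],8,(165,130))
show("cover",[(148,125,.0775),(310,112,.0775),(322,215,.1242),(155,222,.1242)],9,(255,115))
show("cbase",[(88,135,.006),(345,100,.006),(367,447,.006),(105,465,.006)],9,(255,115))
E
```

```text
tray
[[0.6971 0.3252 0.045 ]
 [0.6825 0.1858 0.045 ]
 [0.486  0.2044 0.045 ]
 [0.5019 0.3439 0.045 ]]
  len 0.1402 az -96.0
  len 0.1973 az 174.61
  len 0.1404 az 83.51
  len 0.1961 az -5.46
 mean [0.5919 0.2648 0.045 ]
cover
[[ 0.7179  0.0109  0.0775]
 [ 0.722  -0.0486  0.0775]
 [ 0.674  -0.0485  0.1242]
 [ 0.6722  0.0102  0.1242]]
  len 0.0596 az -85.99
  len 0.048 az 179.92
  len 0.0588 az 91.81
  len 0.0457 az 0.8
 mean [ 0.6965 -0.019   0.1008]
cbase
[[ 0.731   0.032   0.006 ]
 [ 0.7437 -0.0679  0.006 ]
 [ 0.6078 -0.0741  0.006 ]
 [ 0.6018  0.0268  0.006 ]]
  len 0.1007 az -82.77
  len 0.136 az -177.38
  len 0.1011 az 93.39
  len 0.1293 az 2.32
 mean [ 0.6711 -0.0208  0.006 ]
```

```bash
cat > model.py <<'E'
from h import *
def Rz(a): a=np.radians(a); return np.array([[np.cos(a),-np.sin(a),0],[np.sin(a),np.cos(a),0],[0,0,1]])
s=np.sqrt(.5)
S=np.array([[s,0,s],[0,1,0],[-s,0,s]]) # cols: downslope, y, normal
def box(x0,x1,y0,y1,z0,z1): return np.array([[x,y,z] for x in(x0,x1) for y in(y0,y1) for z in(z0,z1)])
E_=[(0,1),(0,2),(0,4),(1,3),(1,5),(2,3),(2,6),(3,7),(4,5),(4,6),(5,7),(6,7)]
def draw(P,img,pts,col,k,o):
    q=(proj(P,pts)-np.array(o)+.5)*k
    for a,b in E_: cv2.line(img,tuple(int(v*16) for v in q[a]),tuple(int(v*16) for v in q[b]),col,1,cv2.LINE_AA,4)
E
cat > ov.py <<'E'
from station import viewer
from model import *
import sys
cr=(np.array([.6715,-.0205,0]),2.9); tr=(np.array([.5571,.2683,0]),-5.75)
cv=np.array([.6970,-.0185,.1009]) # outer face centre
for n,oc,ot in(("top",(250,110,60,70),(160,130,70,75)),("scene",(205,190,50,60),(270,185,65,70))):
    P=viewer.camera_params(n); im=cv2.imread(f"pics/{n}0.png"); k=8; out=[]
    for o,which in((oc,0),(ot,1)):
        I=cv2.resize(im[o[1]:o[1]+o[3],o[0]:o[0]+o[2]],None,fx=k,fy=k,interpolation=cv2.INTER_CUBIC)
        if which==0:
            R=Rz(cr[1]); draw(P,I,box(-.065,.065,-.05,.05,0,.006)@R.T+cr[0],(0,255,0),k,o)
            draw(P,I,box(-.033,.033,-.029,.029,-.046,0)@(R@S).T+cv,(0,0,255),k,o)
        else:
            R=Rz(tr[1]); draw(P,I,box(-.065,.135,-.07,.07,0,.045)@R.T+tr[0],(0,255,0),k,o)
            c=R@np.array([.02,0,.07])+tr[0]
            for y in(-.04,.02): draw(P,I,box(-.06,0,y,y+.02,-.001,0)@(R@S).T+c,(0,0,255),k,o)
        cv2.imwrite(f"pics/ov_{n}{which}.png",I)
E
python3 ov.py; python3 -c "
import cv2,numpy as np
L=[cv2.imread(f'pics/ov_{a}{b}.png') for a in('top','scene') for b in(0,1)]
for i in(0,2):
    h=max(x.shape[0] for x in L[i:i+2]); g=np.hstack([cv2.copyMakeBorder(x,0,h-x.shape[0],0,0,0) for x in L[i:i+2]])
    g=cv2.resize(g,(800,int(g.shape[0]*800/g.shape[1]))); cv2.imwrite(f'pics/ovm{i}.png',g)
"
```

```text
Traceback (most recent call last):
  File "ov.py", line 11, in <module>
    R=Rz(cr[1]); draw(P,I,box(-.065,.065,-.05,.05,0,.006)@R.T+cr[0],(0,255,0),k,o)
                 ~~~~^^^^^^^^^^^^^^^^^^^^^^^^^^^^^^^^^^^^^^^^^^^^^^^^^^^^^^^^^^^^^
  File "model.py", line 8, in draw
    q=(proj(P,pts)-np.array(o)+.5)*k
       ~~~~~~~~~~~^~~~~~~~~~~~
ValueError: operands could not be broadcast together with shapes (8,2) (4,) 
[ WARN:0@0.013] global loadsave.cpp:275 findDecoder imread_('pics/ov_top0.png'): can't open/read file: check file path/integrity
[ WARN:0@0.013] global loadsave.cpp:275 findDecoder imread_('pics/ov_top1.png'): can't open/read file: check file path/integrity
[ WARN:0@0.013] global loadsave.cpp:275 findDecoder imread_('pics/ov_scene0.png'): can't open/read file: check file path/integrity
[ WARN:0@0.013] global loadsave.cpp:275 findDecoder imread_('pics/ov_scene1.png'): can't open/read file: check file path/integrity
Traceback (most recent call last):
AttributeError: 'NoneType' object has no attribute 'shape'
```

```bash
sed -i 's/np.array(o)+.5/np.array(o[:2])+.5/' model.py
python3 ov.py
cat > mrg.py <<'E'
import cv2,numpy as np
L=[cv2.imread(f'pics/ov_{a}{b}.png') for a in('top','scene') for b in(0,1)]
for i in(0,2):
    h=max(x.shape[0] for x in L[i:i+2]); g=np.hstack([cv2.copyMakeBorder(x,0,h-x.shape[0],0,0,0) for x in L[i:i+2]])
    g=cv2.resize(g,(800,int(g.shape[0]*800/g.shape[1]))); cv2.imwrite(f'pics/ovm{i}.png',g)
E
python3 mrg.py
```

```text
(no output)
```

View pics/ovm0.png

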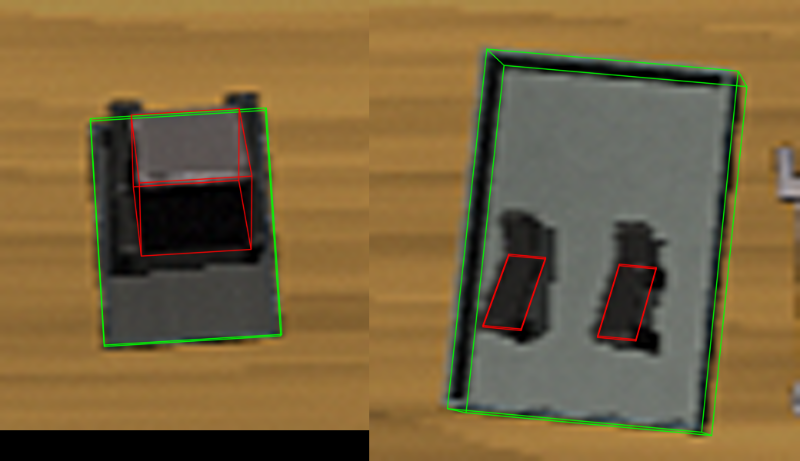

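View pics/ovm2.png

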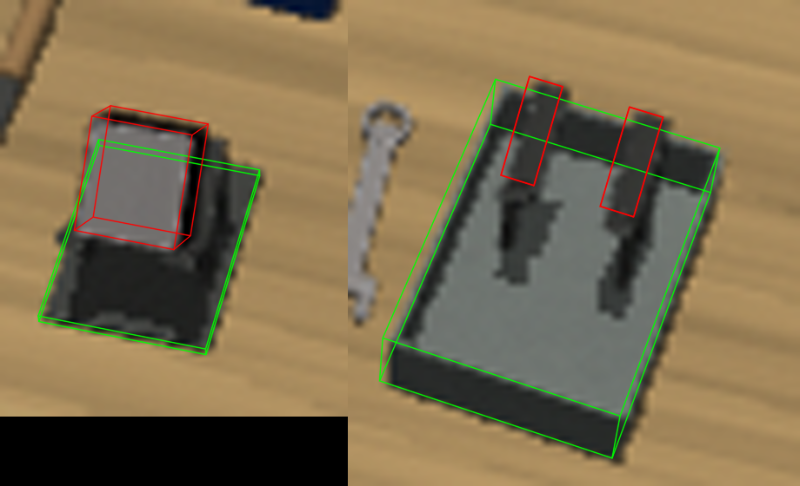

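```bash
cat > kin.py <<'E'
from model import *
from scipy.spatial.transform import Rotation as Ro
R0=np.array([[1,0,0],[0,0,1],[0,-1,0]],float).T
R0=np.column_stack([[1,0,0],[0,0,-1],[0,1,0]]).astype(float)
def wrist(R,j1,p):
    M=(Ro.from_euler('y',p,degrees=True).as_matrix().T@Rz(j1).T@R@R0.T)
    # M = Rx(-j4) Ry(-j5) Rx(-j6)
    a=Ro.from_matrix(M).as_euler('XYX',degrees=True) # second angle in 0..180
    return -a
def tool(yaw,roll): # roll 0: y=-n ; rotated about tool x
    R=Rz(yaw)@np.column_stack([S[:,0],-S[:,2],np.cross(S[:,0],-S[:,2])])
    return R@Ro.from_euler('x',roll,degrees=True).as_matrix()
E
python3 - <<'E'
from kin import *
from station import r
np.set_printoptions(precision=1,suppress=True,linewidth=150)
q=r.sense(); j=q["joints"]; print(wrist(q["ee_rot"],j[0],j[1]-j[2]),j)
cc=np.array([.680,-.0195,.0846]); 
tc=np.array([.577,.267,.07])+Rz(-5.75)@S@np.array([-.033,0,.023])
for L in(.12,.2):
  for p in(0,15,30):
    for nm,c,yaw,rolls in(("cr",cc,2.9,(0,180)),("tr",tc,-5.75,(180,90,-90))):
      for ro in rolls:
        R=tool(yaw,ro); w=c-(.051+L)*R[:,0]; j1=np.degrees(np.arctan2(w[1],w[0]))
        print(L,p,nm,ro,"j1",round(j1,1),"wc",w*1000,"j456",wrist(R,j1,p))
E
```

```text
[  0.  -68.4 -14.8] [ 84.9  22.    0.5   0.  -68.4 -14.8]
0.12 0 cr 0 j1 -2.6 wc [559.2 -25.6 205.5] j456 [ -5.5 -45.3   7.8]
0.12 0 cr 180 j1 -2.6 wc [559.2 -25.6 205.5] j456 [  -5.5  -45.3 -172.2]
0.12 0 tr 180 j1 31.9 wc [449.7 279.8 230.5] j456 [ 31.4 -56.  132.5]
0.12 0 tr 90 j1 31.9 wc [449.7 279.8 230.5] j456 [  31.4  -56.  -137.5]
0.12 0 tr -90 j1 31.9 wc [449.7 279.8 230.5] j456 [ 31.4 -56.   42.5]
0.12 15 cr 0 j1 -2.6 wc [559.2 -25.6 205.5] j456 [ -7.7 -30.4  10.6]
0.12 15 cr 180 j1 -2.6 wc [559.2 -25.6 205.5] j456 [  -7.7  -30.4 -169.4]
0.12 15 tr 180 j1 31.9 wc [449.7 279.8 230.5] j456 [ 38.7 -43.6 121.2]
0.12 15 tr 90 j1 31.9 wc [449.7 279.8 230.5] j456 [  38.7  -43.6 -148.8]
0.12 15 tr -90 j1 31.9 wc [449.7 279.8 230.5] j456 [ 38.7 -43.6  31.2]
0.12 30 cr 0 j1 -2.6 wc [559.2 -25.6 205.5] j456 [-14.6 -15.6  18. ]
0.12 30 cr 180 j1 -2.6 wc [559.2 -25.6 205.5] j456 [ -14.6  -15.6 -162. ]
0.12 30 tr 180 j1 31.9 wc [449.7 279.8 230.5] j456 [ 52.4 -33.  103.9]
0.12 30 tr 90 j1 31.9 wc [449.7 279.8 230.5] j456 [  52.4  -33.  -166.1]
0.12 30 tr -90 j1 31.9 wc [449.7 279.8 230.5
[... 380 characters left out ...]
5 cr 0 j1 -3.2 wc [502.7 -28.5 262.1] j456 [ -8.6 -30.4  11.8]
0.2 15 cr 180 j1 -3.2 wc [502.7 -28.5 262.1] j456 [  -8.6  -30.4 -168.2]
0.2 15 tr 180 j1 36.0 wc [393.4 285.5 287.1] j456 [ 40.7 -46.1 116.9]
0.2 15 tr 90 j1 36.0 wc [393.4 285.5 287.1] j456 [  40.7  -46.1 -153.1]
0.2 15 tr -90 j1 36.0 wc [393.4 285.5 287.1] j456 [ 40.7 -46.1  26.9]
0.2 30 cr 0 j1 -3.2 wc [502.7 -28.5 262.1] j456 [-16.2 -15.8  19.9]
0.2 30 cr 180 j1 -3.2 wc [502.7 -28.5 262.1] j456 [ -16.2  -15.8 -160.1]
0.2 30 tr 180 j1 36.0 wc [393.4 285.5 287.1] j456 [ 53.5 -35.8 100.2]
0.2 30 tr 90 j1 36.0 wc [393.4 285.5 287.1] j456 [  53.5  -35.8 -169.8]
0.2 30 tr -90 j1 36.0 wc [393.4 285.5 287.1] j456 [ 53.5 -35.8  10.2]
```

```bash
cat > plan.py <<'E'
from kin import *
from station import r
np.set_printoptions(precision=3,suppress=True,linewidth=150)
CC=np.array([.680,-.0195,.0846]); CY=2.9
TY=-5.75; TC=np.array([.577,.2670,.07])
def tcp(yaw,roll,c): R=tool(yaw,roll); return R, c-.051*R[:,0]
def stackT(up=0,off=0,n=.023): return TC+Rz(TY)@S@np.array([-.033-up,0,n+off])
def go(p,R,nmin=1):
    q=r.sense(); dp=p-q["tcp_pos"]; rv=Ro.from_matrix(R@q["ee_rot"].T).as_rotvec(degrees=True)
    n=max(nmin,int(np.ceil(max(abs(dp).max()/.058,abs(rv).max()/7.8, np.linalg.norm(rv)/10,np.linalg.norm(dp)/.06))))
    print("tgt",p,"dp(mm)",dp*1000,"rv",rv,"n",n,"row:",np.r_[rv/8/n,dp/.06/n].round(3).tolist())
def st():
    q=r.sense(); print("t",q["time_s"],"p",q["tcp_pos"],"j",q["joints"].round(1),"F",q["wrist_force"].round(1),"M",q["moment"].round(2),"w",q["gripper_width"])
E
python3 - <<'E'
from plan import *
st()
R,p=tcp(CY,0,CC); print("grasp",p); go(p-.09*R[:,0]+[0,0,.1],R)
E
```

```text
t 1.2 p [0.213 0.588 0.292] j [ 84.9  22.    0.5   0.  -68.4 -14.8] F [-0.1 -0.  -0. ] M [ 0.03  0.03 -0.02] w 1.0013231636827233
grasp [ 0.644 -0.021  0.121]
tgt [ 0.58  -0.025  0.284] dp(mm) [ 367.451 -612.128   -7.946] rv [ 28.285 -38.24  -63.525] n 12 row: [0.295, -0.398, -0.662, 0.51, -0.85, -0.011]
```

Request:
move_arm:
  series:
    - [[0.295,-0.398,-0.662,0.51,-0.85,0.05,0.76],[0.295,-0.398,-0.662,0.51,-0.85,0.05,0.76],[0.295,-0.398,-0.662,0.51,-0.85,0.05,0.76],[0.295,-0.398,-0.662,0.51,-0.85,0,0.76],[0.295,-0.398,-0.662,0.51,-0.85,0,0.76],[0.295,-0.398,-0.662,0.51,-0.85,0,0.76],[0.295,-0.398,-0.662,0.51,-0.85,0,0.76],[0.295,-0.398,-0.662,0.51,-0.85,0,0.76],[0.295,-0.398,-0.662,0.51,-0.85,0,0.76],[0.295,-0.398,-0.662,0.51,-0.85,-0.05,0.76]]

```text
time_s: 2.45
tcp_pos: [0.523, 0.0657, 0.3179]
ee_rot: [[0.61, -0.761, -0.22], [0.093, -0.207, 0.974], [-0.787, -0.614, -0.056]]
wrist_force: [1.9, 6.9, 0.4]
gripper_width: 0.76
```

Run:
```python
from plan import *
st()
R,p=tcp(CY,0,CC); print("grasp",p); go(p-.09*R[:,0]+[0,0,.04],R)
```

```text
t 2.45 p [0.523 0.066 0.318] j [ 20.7  -1.3 -48.4  54.4  -9.1 -58.4] F [1.9 6.9 0.4] M [1.12 0.66 0.97] w 0.7603442419028503
grasp [ 0.644 -0.021  0.121]
tgt [ 0.58  -0.025  0.224] dp(mm) [ 57.388 -90.211 -93.603] rv [ 4.124 -6.533 -9.619] n 3 row: [0.172, -0.272, -0.401, 0.319, -0.501, -0.52]
```

```bash
cat > fk.py <<'E'
from kin import *
from scipy.optimize import least_squares
def ry(a): return Ro.from_euler('y',a,degrees=True).as_matrix()
def rx(a): return Ro.from_euler('x',a,degrees=True).as_matrix()
def fk(j,P):
    d1,a2,d4,do,L=P[:5]
    F=Rz(j[0])@ry(j[1]-j[2])
    Rw=F@rx(-j[3]); Rt=Rw@ry(-j[4])@rx(-j[5])@R0
    p=np.array([0,0,d1])+Rz(j[0])@ry(j[1])@np.array([0,0,a2])+F@np.array([d4,0,0])+Rw@np.array([0,do,0])+Rt[:,0]*L
    return p,Rt
data=[([84.889,22.042,.453,0,-68.411,-14.817],[.213,.588,.292]),
 ]
E
python3 - <<'E'
from fk import *
from station import r
np.set_printoptions(precision=4,suppress=True)
q=r.sense(); print(q["tcp_pos"],q["joints"]); print(q["ee_rot"],fk(q["joints"],[0]*5)[1])
D=data+[(q["joints"],q["tcp_pos"])]
f=lambda P:np.concatenate([fk(j,P)[0]-p for j,p in D])
s=least_squares(f,[.245,.54,.54,-.15,.3]); print(s.x,f(s.x)*1000)
E
```

```text
[0.523  0.0657 0.3179] [ 20.7197  -1.252  -48.4346  54.3795  -9.1364 -58.4036]
[[ 0.6099 -0.7614 -0.22  ]
 [ 0.0927 -0.2072  0.9739]
 [-0.7871 -0.6143 -0.0558]] [[ 0.6099 -0.7614 -0.22  ]
 [ 0.0927 -0.2072  0.9739]
 [-0.7871 -0.6143 -0.0558]]
[ 0.1591  0.5665  0.4216 -0.1598  0.2371] [-0.0076  0.0013  0.0039  0.0043 -0.0195 -0.0039]
```

```bash
cat >> fk.py <<'E'
PP=[.1591,.5665,.4216,-.1598,.2371]
LO=np.array([-179.8,-69.3,-61.3,-181.2,-171.1,-177.4]);HI=np.array([179.8,118.1,80.6,117.6,-9.2,177.4])
def iks(p,R,n=60,seed=0):
    rng=np.random.default_rng(seed); out=[]
    for i in range(n):
        j0=rng.uniform(LO,HI)
        def f(j):
            q,Rr=fk(j,PP); return np.r_[(q-p)*1000,Ro.from_matrix(Rr@R.T).as_rotvec(degrees=True)*5]
        try: s=least_squares(f,j0,bounds=(LO,HI),max_nfev=150)
        except Exception: continue
        if s.cost<1e-2 and not any(abs(s.x-o).max()<1 for o in out): out.append(s.x)
    return out
E
python3 - <<'E'
from fk import *
from plan import *
np.set_printoptions(precision=1,suppress=True)
for nm,yaw,roll,c in(("cr",CY,0,CC),("cr",CY,180,CC),("crup",CY,0,CC+[0,0,.1]),("tr",TY,180,stackT()),("tr",TY,-90,stackT()),("tr",TY,90,stackT())):
    R,p=tcp(yaw,roll,c); print(nm,roll,p.round(3)); 
    for o in iks(p,R): print("   ",o)
E
```

```text
cr 0 [ 0.6 -0.   0.1]
cr 180 [ 0.6 -0.   0.1]
crup 0 [ 0.6 -0.   0.2]
tr 180 [0.5 0.3 0.1]
tr -90 [0.5 0.3 0.1]
tr 90 [0.5 0.3 0.1]
```

```bash
cat >> fk.py <<'E'
def iks(p,R,n=60,seed=0,lo=LO,hi=HI,tol=.5):
    rng=np.random.default_rng(seed); out=[];best=[]
    def f(j):
        q,Rr=fk(j,PP); return np.r_[(q-p)*10,(Rr-R).ravel()*2]
    for i in range(n):
        s=least_squares(f,rng.uniform(lo,hi),bounds=(lo,hi),x_scale=50.,max_nfev=300)
        best.append((s.cost,s.x))
        if s.cost<1e-6 and not any(abs(s.x-o).max()<1 for o in out): out.append(s.x)
    best.sort(key=lambda t:t[0])
    return out,best[0]
E
python3 - <<'E'
from fk import *
from plan import *
np.set_printoptions(precision=1,suppress=True)
for lim in(0,1):
  lo,hi=(LO,HI) if not lim else (np.full(6,-200.),np.full(6,200.))
  for nm,yaw,roll,c in(("cr",CY,0,CC),("cr",CY,180,CC),("tr",TY,180,stackT()),("tr",TY,-90,stackT()),("tr",TY,90,stackT())):
    R,p=tcp(yaw,roll,c); o,b=iks(p,R,30,lo=lo,hi=hi); print(lim,nm,roll,p*1000,"best",b); 
    for x in o: print("   ",x)
E
```

```text
0 cr 0 [644.  -21.3 120.7] best (np.float64(0.03399834811447417), array([  -7.9,   26.7,  -15.8, -100. ,   -9.2,  107.1]))
0 cr 180 [644.  -21.3 120.7] best (np.float64(0.033998348104210686), array([  -7.9,   26.7,  -15.8, -100. ,   -9.2,  -72.9]))
0 tr 180 [534.1 271.3 145.7] best (np.float64(0.03369628177603078), array([ 30.9,  22.3, -49.2, 117.6, -31.2,  28.8]))
0 tr -90 [534.1 271.3 145.7] best (np.float64(0.033696281776047644), array([ 30.9,  22.3, -49.2, 117.6, -31.2, -61.2]))
0 tr 90 [534.1 271.3 145.7] best (np.float64(0.033696281776042974), array([ 30.9,  22.3, -49.2, 117.6, -31.2, 118.8]))
1 cr 0 [644.  -21.3 120.7] best (np.float64(8.236474663891395e-31), array([  15.5,  121.1, -149. ,   12.6, -134.9,   -0. ]))
    [ 158.4 -121.5  -27.   -22.8  130.9 -177.6]
    [-164.5 -121.1  -31.   192.6 -134.9   -0. ]
    [  15.5  121.1 -149.    12.6 -134.9   -0. ]
    [ -21.6  121.5 -153.   157.2  130.9  182.4]
1 cr 180 [644.  -21.3 120.7] best (np.float64(5.397889043723578e-29), array([-164.5, -121.1,  -31. ,  192.6, -134.9,  180. ]))
    [ 158.4 -121.5  -27.   -22.8  130.9    2.4]
 
[... 470 characters left out ...]
1 271.3 145.7] best (np.float64(5.527190935318861e-30), array([ 23.6,  22.8, -49.4, 136.9, -30.5, -72.8]))
    [ 23.6  22.8 -49.4 136.9 -30.5 -72.8]
    [  51.1  119.9  198.7   48.9 -128.2   78. ]
    [  29.2   22.2  -15.4 -117.    27.   183.4]
    [  51.1  119.9 -161.3   48.9 -128.2   78. ]
    [-150.8  -22.2 -164.6   63.    27.   183.4]
1 tr 90 [534.1 271.3 145.7] best (np.float64(1.863754990343877e-30), array([  25. ,  119.9, -129.5, -131.5,  151.1,  111.9]))
    [  29.2   22.2  -15.4 -117.    27.     3.4]
    [  51.1  119.9  198.7   48.9 -128.2 -102. ]
    [  25.   119.9 -129.5 -131.5  151.1  111.9]
    [ 23.6  22.8 -49.4 136.9 -30.5 107.2]
    [-156.4  -22.8 -130.6  -43.1  -30.5  107.2]
```

```bash
cat >> kin.py <<'E'
def toolA(yaw,roll,al):  # tool x = downslope rotated al toward +y(local) within slope plane; roll 0: y=-n
    ca,sa=np.cos(np.radians(al)),np.sin(np.radians(al))
    x=ca*S[:,0]+sa*S[:,1]; y=-S[:,2]
    return Rz(yaw)@np.column_stack([x,y,np.cross(x,y)])@Ro.from_euler('x',roll,degrees=True).as_matrix()
E
cat > srch.py <<'E'
from fk import *
from plan import *
np.set_printoptions(precision=1,suppress=True)
lo,hi=LO+np.array([1,1,1,1,1,1]),HI-np.array([1,1,1,1,1,1])
def ang(j,R): return np.degrees(np.linalg.norm(Ro.from_matrix(fk(j,PP)[1]@R.T).as_rotvec()))
for nm,yaw,roll,c in(("cr",CY,0,CC),("cr",CY,180,CC),("tr",TY,180,stackT()),("tr",TY,0,stackT())):
  for al in range(-40,41,10):
    R=toolA(yaw,roll,al);p=c-.051*R[:,0]; o,b=iks(p,R,25,lo=lo,hi=hi)
    print(nm,roll,al,"angerr",ang(b[1],R).round(1),"poserr",(np.linalg.norm(fk(b[1],PP)[0]-p)*1000).round(1),b[1],"nsol",len(o),[x for x in o[1:]])
E
python3 srch.py
```

```text
cr 0 -40 angerr 0.3 poserr 0.6 [   9.5   34.   -45.4  116.6  -51.8 -135.7] nsol 0 []
cr 0 -30 angerr 6.2 poserr 13.6 [   7.4   30.4  -44.6  116.6  -41.8 -131.2] nsol 0 []
cr 0 -20 angerr 6.4 poserr 10.7 [ -15.6   28.1  -36.8 -180.2  -23.  -166.7] nsol 0 []
cr 0 -10 angerr 0.1 poserr 0.1 [ -16.2   27.2  -29.2 -162.6  -12.7  176.4] nsol 0 []
cr 0 0 angerr 5.0 poserr 11.6 [  -9.5   26.9  -16.6 -106.1  -10.2  114.4] nsol 0 []
cr 0 10 angerr 0.0 poserr 0.0 [ -1.7  26.5 -13.2 -65.8 -14.5  68.4] nsol 1 []
cr 0 20 angerr 0.0 poserr 0.0 [ -8.7  28.6  -9.8 -71.3 -29.7  77.9] nsol 1 []
cr 0 30 angerr 0.0 poserr 0.0 [-13.5  31.8  -6.2 -72.3 -43.2  81.6] nsol 1 []
cr 0 40 angerr 0.0 poserr 0.0 [-16.9  35.8  -1.8 -72.4 -55.8  83.4] nsol 1 []
cr 180 -40 angerr 0.3 poserr 0.6 [  9.5  34.  -45.4 116.6 -51.8  44.3] nsol 0 []
cr 180 -30 angerr 6.2 poserr 13.6 [  7.4  30.4 -44.6 116.6 -41.8  48.8] nsol 0 []
cr 180 -20 angerr 6.4 poserr 10.7 [ -15.6   28.1  -36.8 -180.2  -23.    13.3] nsol 0 []
cr 180 -10 angerr 0.0 poserr 0.0 [ -16.3   27.2  -29.5 -163.3  -13.    -2.8] nsol 1 []
cr 180 0 angerr 5.0 pose
[... 1201 characters left out ...]
  -66.7 -125. ] nsol 1 []
tr 0 -30 angerr 0.0 poserr 0.0 [  51.7   33.   -37.6   69.7  -56.8 -130.3] nsol 1 []
tr 0 -20 angerr 0.0 poserr 0.0 [  46.    28.5  -44.3   85.3  -47.4 -137.9] nsol 1 []
tr 0 -10 angerr 0.0 poserr 0.0 [  36.5   24.9  -48.9  107.6  -38.7 -148.5] nsol 1 []
tr 0 0 angerr 5.0 poserr 11.8 [  31.2   22.3  -49.2  116.6  -31.2 -150.6] nsol 0 []
tr 0 10 angerr 1.5 poserr 2.6 [  10.4   21.7  -41.2 -180.2  -18.8  168.9] nsol 0 []
tr 0 20 angerr 0.8 poserr 1.9 [  11.5   21.   -27.7 -135.3  -10.2  123.5] nsol 0 []
tr 0 30 angerr 0.0 poserr 0.0 [  14.6   21.   -22.4 -105.2  -15.4   91. ] nsol 1 []
tr 0 40 angerr 0.0 poserr 0.0 [   8.6   23.7  -22.7 -104.   -30.2   94.4] nsol 1 []
```

```bash
cat > jp.py <<'E'
from fk import *
from plan import *
def ik1(p,R,j0):
    f=lambda j:np.r_[(fk(j,PP)[0]-p)*10,(fk(j,PP)[1]-R).ravel()*2]
    s=least_squares(f,np.clip(j0,LO+.1,HI-.1),bounds=(LO,HI),x_scale=50.)
    if s.cost>1e-6: print("!! IK cost",s.cost)
    return s.x
def rows(wps,grip,n=20,rmax=7.5,dmax=55.,jmax=11.,start=None):
    """joint waypoint path -> cartesian rows from present state"""
    q=r.sense(); cur=q["joints"] if start is None else start
    path=[np.array(cur)]
    for w in wps:
        a=path[-1].copy(); m=int(np.ceil(abs(w-a).max()/.25))+1
        for t in np.linspace(0,1,m)[1:]: path.append(a+(w-a)*t)
    F=[fk(j,PP) for j in path]; i=0; out=[];js=[]
    p,R=q["tcp_pos"],q["ee_rot"]
    while i<len(path)-1 and len(out)<n:
        k=i+1
        while k+1<len(path):
            rv=Ro.from_matrix(F[k+1][1]@R.T).as_rotvec(degrees=True); dp=(F[k+1][0]-p)*1000
            if abs(rv).max()>rmax or np.linalg.norm(rv)>9.8 or abs(dp).max()>dmax or abs(path[k+1]-path[i]).max()>jmax: break
            k+=1
        rv=Ro.from_matrix(F[k][1]@R.T).as_rotvec(degrees=True); dp=(F[k][0]-p)*1000
        row=np.r_[rv/8,dp/60].round(2)
        out.append([float(x)+0. for x in row]+[grip]); js.append(path[k])
        p=p+row[3:]*.06; R=Ro.from_rotvec(row[:3]*8,degrees=True).as_matrix()@R; i=k
    print("rows",len(out),"done" if i==len(path)-1 else "MORE"); print(str(out).replace(" ",""))
    z=[F[k][0] for k in range(0,len(F),20)]
    print("tcp z min",min(f[0][2] for f in F).round(3),"tip z min",min((f[0]+.07*f[1][:,0])[2] for f in F).round(3),"end joints",js[-1].round(1))
    return path,F
E
cat > grasp.py <<'E'
from jp import *
AL=15
def cr(back=0,lift=0,up=.006,off=0):
    R=toolA(CY,0,AL); c=CC+Rz(CY)@S@np.array([-up,0,off])
    return c-(.051+back)*R[:,0]+np.array([0,0,lift]),R
def tr(back=0,lift=0,up=.006,dup=0,off=0):
    R=toolA(TY,180,-AL); c=TC+Rz(TY)@S@np.array([-.033-up-dup,0,.023+off])
    return c-(.051+back)*R[:,0]+np.array([0,0,lift]),R
JC=np.array([-5,27.5,-11.5,-68,-22,73.]); JT=np.array([41,27,-46,96,-43,37.])
E
python3 - <<'E'
from grasp import *
np.set_printoptions(precision=1,suppress=True)
print(ik1(*cr(),JC)); 
for b in(.03,.06,.09,.12): print(b,ik1(*cr(b),JC))
for l in(.03,.06,.1): print("lift",l,ik1(*cr(.0,l),JC))
print(ik1(*tr(),JT)); 
for b in(.03,.06,.09): print(b,ik1(*tr(b),JT))
for l in(.03,.06,.1,.15): print("lift",l,ik1(*tr(.0,l),JT))
E
```

```text
[ -5.5  26.7 -11.9 -69.1 -22.4  73.9]
0.03 [ -6.   23.5 -13.9 -66.5 -23.2  71.4]
0.06 [ -6.5  20.3 -15.7 -63.7 -24.2  68.7]
0.09 [ -7.   17.1 -17.3 -60.8 -25.3  65.8]
0.12 [ -7.6  13.9 -18.8 -57.9 -26.6  62.9]
lift 0.03 [ -3.6  23.9 -11.9 -62.5 -22.1  65.5]
lift 0.06 [ -1.8  21.3 -11.9 -56.  -22.2  57.4]
lift 0.1 [  0.3  18.  -11.7 -48.  -22.9  47.5]
[ 42.4  26.  -47.2  94.5 -43.1  37.7]
0.03 [ 46.7  23.7 -47.3  88.2 -44.4  41. ]
0.06 [ 51.   21.5 -47.   81.8 -46.1  44.2]
0.09 [ 55.4  19.5 -46.3  75.6 -48.3  47.5]
lift 0.03 [ 44.2  23.4 -46.   88.8 -43.6  43.3]
lift 0.06 [ 45.9  21.  -44.4  83.2 -44.5  49. ]
lift 0.1 [ 48.   18.1 -41.8  76.1 -46.5  56.3]
lift 0.15 [ 50.2  15.  -37.8  68.5 -49.8  64.9]
```

Run:
```python
from grasp import *
pre=ik1(*cr(.08,.0),JC)
pa,F=rows([np.array([15,5,-35,10,-45,-20.]),np.array([0,8,-25,-40,-45,40.]),pre],.76)
for f in F[::40]: print(f[0],f[1][:,0],(f[0]+.07*f[1][:,0]))
```

```text
rows 13 done
[[-0.51,0.51,-0.73,0.03,-0.91,-0.2,0.76],[-0.35,0.85,-0.61,-0.23,-0.77,-0.32,0.76],[-0.06,0.92,-0.36,-0.38,-0.43,-0.33,0.76],[0.17,0.93,-0.17,-0.43,-0.19,-0.3,0.76],[0.62,0.63,0.14,-0.37,-0.01,-0.3,0.76],[0.76,0.0,0.31,-0.14,0.09,-0.21,0.76],[0.76,-0.2,0.32,-0.07,0.17,-0.15,0.76],[0.73,-0.38,0.3,0.03,0.23,-0.1,0.76],[0.67,-0.57,0.27,0.12,0.25,-0.02,0.76],[0.53,-0.8,0.14,0.31,0.23,0.03,0.76],[-0.01,-0.91,-0.33,0.74,-0.1,-0.12,0.76],[-0.21,-0.93,-0.49,0.79,-0.26,-0.15,0.76],[-0.37,-0.72,-0.57,0.68,-0.36,-0.16,0.76]]
tcp z min 0.178 tip z min 0.131 end joints [ -6.8  18.2 -16.8 -61.8 -24.9  66.8]
[0.523 0.066 0.318] [ 0.61   0.093 -0.787] [0.566 0.072 0.263]
[0.525 0.012 0.306] [ 0.557 -0.023 -0.83 ] [0.564 0.011 0.248]
[ 0.513 -0.031  0.289] [ 0.462 -0.103 -0.881] [ 0.545 -0.038  0.227]
[ 0.49  -0.06   0.269] [ 0.335 -0.136 -0.932] [ 0.514 -0.069  0.203]
[ 0.461 -0.073  0.248] [ 0.19  -0.119 -0.975] [ 0.474 -0.081  0.18 ]
[ 0.441 -0.073  0.232] [ 0.113 -0.041 -0.993] [ 0.449 -0.076  0.163]
[ 0.433 -0.069  0.22 ] [ 0.11   0.058 -0.992] [ 0.441 -0.065  0.151]
[ 0.428 -0.06   0.211] [ 0.125  0.158 -0.979] [ 0.437 -0.049  0.143]
[ 0.428 -0.049  0.205] [ 0.157  0.255 -0.954] [ 0.439 -0.031  0.138]
[ 0.432 -0.035  0.202] [ 0.204  0.345 -0.916] [ 0.447 -0.011  0.138]
[ 0.442 -0.021  0.203] [ 0.266  0.423 -0.866] [0.46  0.009 0.143]
[ 0.478 -0.017  0.2  ] [ 0.385  0.449 -0.806] [0.505 0.014 0.144]
[ 0.532 -0.03   0.191] [ 0.531  0.402 -0.746] [ 0.569 -0.002  0.139]
[ 0.581 -0.054  0.18 ] [ 0.653  0.31  -0.691] [ 0.627 -0.032  0.132]
```

Request:
move_arm:
  series:
    - [[-0.51,0.51,-0.73,0.03,-0.91,-0.2,0.76],[-0.35,0.85,-0.61,-0.23,-0.77,-0.32,0.76],[-0.06,0.92,-0.36,-0.38,-0.43,-0.33,0.76],[0.17,0.93,-0.17,-0.43,-0.19,-0.3,0.76],[0.62,0.63,0.14,-0.37,-0.01,-0.3,0.76]]

```text
time_s: 3.08
tcp_pos: [0.4377, -0.0806, 0.2312]
ee_rot: [[0.097, -0.995, -0.039], [-0.035, -0.043, 0.998], [-0.995, -0.096, -0.039]]
wrist_force: [0.6, -1.2, -0.2]
gripper_width: 0.761
```

Run:
```python
from grasp import *
st(); q=r.sense(); print((fk(q["joints"],PP)[0]-q["tcp_pos"])*1000)
pre=ik1(*cr(.11,.0),JC)
pa,F=rows([np.array([0,6,-25,-40,-45,40.]),pre],.76)
for f in F[::60]: print(f[0],f[1][:,0],(f[0]+.07*f[1][:,0]))
```

```text
t 3.075 p [ 0.438 -0.081  0.231] j [ 12.4   5.5 -33.5   4.4 -46.  -12.9] F [ 0.6 -1.2 -0.2] M [-0.06  0.11 -0.  ] w 0.7612734468961205
[ 0.031 -0.012 -0.118]
rows 8 done
[[0.79,-0.09,0.33,-0.14,0.13,-0.16,0.76],[0.78,-0.28,0.35,-0.05,0.2,-0.11,0.76],[0.73,-0.47,0.32,0.03,0.25,-0.04,0.76],[0.66,-0.65,0.29,0.12,0.29,0.04,0.76],[0.48,-0.89,0.12,0.35,0.2,0.07,0.76],[-0.06,-0.92,-0.4,0.72,-0.19,-0.12,0.76],[-0.29,-0.93,-0.59,0.78,-0.39,-0.14,0.76],[-0.23,-0.41,-0.36,0.36,-0.26,-0.08,0.76]]
tcp z min 0.199 tip z min 0.146 end joints [ -7.4  14.9 -18.3 -58.9 -26.1  63.9]
[ 0.438 -0.081  0.231] [ 0.097 -0.035 -0.995] [ 0.445 -0.083  0.161]
[ 0.428 -0.069  0.219] [ 0.118  0.121 -0.986] [ 0.436 -0.06   0.15 ]
[ 0.427 -0.05   0.213] [ 0.176  0.27  -0.947] [ 0.439 -0.031  0.147]
[ 0.436 -0.027  0.216] [ 0.268  0.398 -0.877] [0.455 0.001 0.154]
[ 0.484 -0.023  0.215] [ 0.44   0.437 -0.785] [0.514 0.008 0.16 ]
[ 0.559 -0.06   0.201] [ 0.647  0.317 -0.694] [ 0.604 -0.038  0.152]
```

FK model agrees to 0.1 mm. Going on to pregrasp.

Request:
move_arm:
  series:
    - [[0.79,-0.09,0.33,-0.14,0.13,-0.16,0.76],[0.78,-0.28,0.35,-0.05,0.2,-0.11,0.76],[0.73,-0.47,0.32,0.03,0.25,-0.04,0.76],[0.66,-0.65,0.29,0.12,0.29,0.04,0.76],[0.48,-0.89,0.12,0.35,0.2,0.07,0.76],[-0.06,-0.92,-0.4,0.72,-0.19,-0.12,0.76],[-0.29,-0.93,-0.59,0.78,-0.39,-0.14,0.76],[-0.23,-0.41,-0.36,0.36,-0.26,-0.08,0.76]]

```text
time_s: 4.08
tcp_pos: [0.5719, -0.0664, 0.2004]
ee_rot: [[0.685, -0.686, -0.244], [0.3, -0.039, 0.953], [-0.664, -0.726, 0.179]]
wrist_force: [-0.5, -0.1, -0.8]
gripper_width: 0.756
```

```bash
cat > cap.py <<'E'
import sys
from station import viewer
from model import *
# usage: cap.py tag cam x y w h k [cam x y w h k]
tag=sys.argv[1]; a=sys.argv[2:]; out=[]
for i in range(0,len(a),6):
    n=a[i]; x,y,w,h,k=map(int,a[i+1:i+6]); p,d=viewer.capture(n); p=p[:,:,::-1]
    np.save(f"pics/{tag}_{n}.npy",cloud(viewer,n,d)); cv2.imwrite(f"pics/{tag}_{n}_full.png",p)
    out.append(cv2.resize(p[y:y+h,x:x+w],None,fx=k,fy=k,interpolation=cv2.INTER_CUBIC))
H=max(o.shape[0] for o in out)
g=np.hstack([cv2.copyMakeBorder(o,0,H-o.shape[0],0,4,0) for o in out]); 
if g.shape[1]>800: g=cv2.resize(g,(800,int(g.shape[0]*800/g.shape[1])))
cv2.imwrite(f"pics/{tag}.png",g)
E
python3 - <<'E'
from grasp import *
st()
go(*cr(.11)); go(*cr(.05))
E
python3 cap.py a1 top 240 110 80 100 5 scene 190 150 80 100 5
```

```text
t 4.075 p [ 0.572 -0.066  0.2  ] j [ -8.5  15.3 -17.7 -62.  -26.8  68. ] F [-0.5 -0.1 -0.8] M [-0.5   1.42  0.02] w 0.756345977052009
tgt [ 0.568 -0.067  0.199] dp(mm) [-3.902 -0.52  -1.549] rv [-0.138  1.559 -0.421] n 1 row: [-0.017, 0.195, -0.053, -0.065, -0.009, -0.026]
tgt [ 0.608 -0.049  0.158] dp(mm) [ 36.241  17.062 -42.53 ] rv [-0.138  1.559 -0.421] n 1 row: [-0.017, 0.195, -0.053, 0.604, 0.284, -0.709]
```

View pics/a1.png

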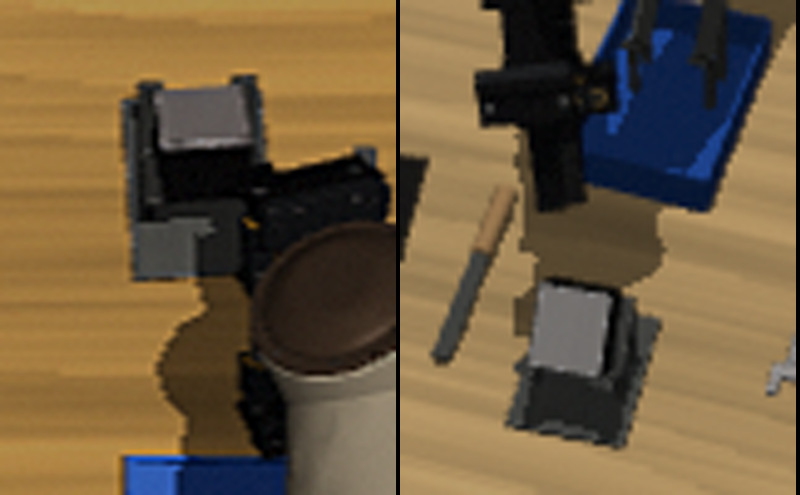

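Request:
move_arm:
  series:
    - [[-0.02,0.2,-0.05,-0.06,0,-0.03,0.76],[0,0,0,0.34,0.15,-0.34,0.76],[0,0,0,0.34,0.15,-0.34,0.76]]

```text
time_s: 4.55
tcp_pos: [0.6079, -0.0476, 0.1594]
ee_rot: [[0.666, -0.708, -0.235], [0.297, -0.037, 0.954], [-0.684, -0.705, 0.185]]
wrist_force: [0.2, 0.3, 0.1]
gripper_width: 0.761
```

Run:
```python
from grasp import *
st()
go(*cr(.05)); go(*cr(.0),nmin=3)
```

```text
t 4.55 p [ 0.608 -0.048  0.159] j [ -6.   21.3 -15.  -64.  -23.9  68.8] F [0.2 0.3 0.1] M [-0.51  1.33  0.  ] w 0.7609396667950268
tgt [ 0.608 -0.049  0.158] dp(mm) [ 0.309 -1.697 -1.567] rv [-0.096 -0.156 -0.212] n 1 row: [-0.012, -0.019, -0.027, 0.005, -0.028, -0.026]
tgt [ 0.642 -0.035  0.124] dp(mm) [ 33.761  12.956 -35.718] rv [-0.096 -0.156 -0.212] n 3 row: [-0.004, -0.006, -0.009, 0.188, 0.072, -0.198]
```

Request:
move_arm:
  series:
    - [[0,0,0,0.19,0.07,-0.2,0.76],[0,0,0,0.19,0.07,-0.2,0.76],[0,0,0,0.19,0.07,-0.2,0.76],[0,0,0,0,0,0,0.76]]

```text
time_s: 5.05
tcp_pos: [0.6432, -0.0332, 0.1213]
ee_rot: [[0.664, -0.709, -0.238], [0.299, -0.039, 0.953], [-0.685, -0.704, 0.187]]
wrist_force: [0.3, 1.0, 0.6]
gripper_width: 0.755
```

```bash
python3 - <<'E'
from grasp import *
st()
go(*cr(.0))
E
python3 cap.py a2 top 250 110 60 70 7 scene 200 180 60 70 7
```

```text
t 5.05 p [ 0.643 -0.033  0.121] j [ -5.4  27.1 -11.6 -68.8 -22.8  73.7] F [0.3 1.  0.6] M [-0.6   1.31 -0.01] w 0.7549774358475708
tgt [ 0.642 -0.035  0.124] dp(mm) [-1.553 -1.431  2.404] rv [-0.144 -0.275 -0.407] n 1 row: [-0.018, -0.034, -0.051, -0.026, -0.024, 0.04]
```

View pics/a2.png

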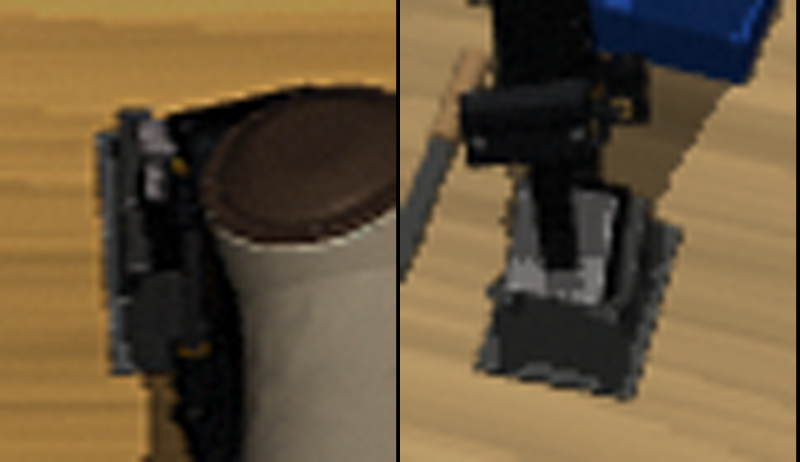

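Request:
move_arm:
  series:
    - [[0,0,-0.04,-0.01,-0.02,0.05,0.76],[0,0,0,0,0,0,0.6],[0,0,0,0,0,0,0.5],[0,0,0,0,0,0,0.4]]

```text
time_s: 5.65
tcp_pos: [0.6413, -0.0352, 0.1271]
ee_rot: [[0.667, -0.708, -0.232], [0.295, -0.035, 0.955], [-0.684, -0.706, 0.185]]
wrist_force: [0.3, 0.4, -1.5]
gripper_width: 0.528
```

Request:
move_arm:
  series:
    - [[0,0,0,0,0,0,0.3],[0,0,0,0,0,0,0.3],[0,0,0,0,0,0,0.3]]

```text
time_s: 6.02
tcp_pos: [0.6413, -0.0351, 0.1272]
ee_rot: [[0.667, -0.707, -0.233], [0.295, -0.036, 0.955], [-0.684, -0.706, 0.185]]
wrist_force: [0.0, -0.6, -0.1]
gripper_width: 0.532
```

Run:
```python
from grasp import *
st()
go(*cr(.0))
```

```text
t 6.025 p [ 0.641 -0.035  0.127] j [ -5.3  26.4 -11.8 -68.1 -22.5  72.7] F [ 0.  -0.6 -0.1] M [-0.57  1.36  0.11] w 0.5324146610350741
tgt [ 0.642 -0.035  0.124] dp(mm) [ 0.304  0.485 -3.491] rv [-0.081 -0.105 -0.08 ] n 1 row: [-0.01, -0.013, -0.01, 0.005, 0.008, -0.058]
```

Run:
```python
from grasp import *
q=r.sense(); p0,R0_=q["tcp_pos"],q["ee_rot"]
def crl(l): return p0+[0,0,l],R0_
js=[ik1(*crl(l),JC) for l in(.03,.06,.1,.14)]
jt=ik1(*tr(0,.12,up=.0085),JT)
print([j.round(1) for j in js],jt.round(1))
mid=np.array([25,10,-30,10,-45,50.])
pa,F=rows(js+[mid,jt],0.0,n=45)
for f in F[::60]: print(f[0],f[1][:,0],"grasp pt",(f[0]+.045*f[1][:,0]),"y_t",f[1][:,1])
```

```text
[array([ -3.4,  23.6, -11.9, -61.6, -22.3,  64.4]), array([ -1.7,  21. , -11.8, -55.2, -22.5,  56.5]), array([  0.4,  17.8, -11.6, -47.4, -23.3,  46.8]), array([  2. ,  14.9, -11.1, -40.4, -24.8,  38.4])] [ 49.2  16.6 -40.3  72.5 -47.9  60.1]
rows 23 done
[[0.0,0.0,0.0,0.0,0.0,0.67,0.0],[0.0,0.0,0.01,0.0,0.0,0.72,0.0],[0.0,0.0,-0.01,0.0,0.0,0.82,0.0],[-0.69,0.35,0.92,-0.33,0.25,-0.06,0.0],[-0.69,0.33,0.93,-0.32,0.2,-0.15,0.0],[-0.7,0.32,0.94,-0.33,0.17,-0.12,0.0],[-0.71,0.31,0.93,-0.3,0.12,-0.1,0.0],[-0.72,0.29,0.93,-0.29,0.09,-0.06,0.0],[-0.72,0.28,0.93,-0.26,0.07,-0.04,0.0],[-0.73,0.26,0.92,-0.24,0.05,0.0,0.0],[-0.74,0.23,0.93,-0.2,0.04,0.04,0.0],[-0.75,0.16,0.93,-0.1,0.07,0.06,0.0],[-0.66,-0.03,0.93,0.16,0.19,0.07,0.0],[-0.62,-0.04,0.91,0.15,0.24,0.08,0.0],[-0.61,-0.06,0.91,0.14,0.29,0.08,0.0],[-0.6,-0.07,0.93,0.13,0.36,0.08,0.0],[-0.59,-0.08,0.93,0.11,0.4,0.08,0.0],[-0.56,-0.09,0.91,0.07,0.44,0.07,0.0],[-0.55,-0.1,0.91,0.03,0.48,0.06,0.0],[-0.53,-0.11,0.92,-0.02,0.52,0.04,0.0],[-0.53,-0.13,0.93,-0.06,0.55,0.03,0.0],[-0.51,-0.13,0.93,-0.12,0.58,0.02,0.0],[-0.2,-0.06,0.37,-0.06,0.2
[... 403 characters left out ...]
706]
[ 0.606 -0.01   0.249] [ 0.535  0.307 -0.787] grasp pt [0.63  0.003 0.214] y_t [-0.723 -0.316 -0.614]
[0.558 0.012 0.232] [ 0.342  0.236 -0.909] grasp pt [0.573 0.022 0.191] y_t [-0.611 -0.68  -0.406]
[0.517 0.022 0.228] [ 0.193  0.074 -0.978] grasp pt [0.526 0.025 0.184] y_t [-0.364 -0.921 -0.142]
[0.504 0.034 0.236] [ 0.15  -0.127 -0.981] grasp pt [0.511 0.028 0.192] y_t [-0.05  -0.991  0.12 ]
[0.526 0.072 0.248] [ 0.23  -0.275 -0.933] grasp pt [0.537 0.06  0.206] y_t [ 0.252 -0.91   0.33 ]
[0.543 0.131 0.26 ] [ 0.361 -0.366 -0.858] grasp pt [0.559 0.114 0.221] y_t [ 0.505 -0.697  0.509]
[0.545 0.208 0.268] [ 0.518 -0.38  -0.766] grasp pt [0.569 0.191 0.234] y_t [ 0.665 -0.385  0.64 ]
```

Request:
move_arm:
  series:
    - [[0,0,0,0,0,0.3,0],[0,0,0,0,0,0.4,0],[0,0,0,0,0,0.5,0],[0,0,0,0,0,0.5,0],[0,0,0,0,0,0.5,0],[0,0,0,0,0,0.2,0]]

```text
time_s: 6.78
tcp_pos: [0.6318, -0.0342, 0.2598]
ee_rot: [[0.643, -0.732, -0.227], [0.3, -0.033, 0.953], [-0.705, -0.681, 0.198]]
wrist_force: [-0.8, -0.7, -5.0]
gripper_width: 0.524
```

```bash
python3 cap.py a3 top 250 90 80 100 5 scene 190 150 80 100 5
cat > fl.py <<'E'
from grasp import *
import sys
st()
jt=ik1(*tr(0,.12,up=.0085),JT)
mid=np.array([25,10,-30,10,-45,50.])
w=[mid,jt] if sys.argv[1]=="1" else [jt]
rows(w,0.0,n=int(sys.argv[2]))
E
python3 fl.py 1 12
```

```text
t 6.875 p [ 0.632 -0.034  0.259] j [  2.2  14.8 -12.  -39.4 -25.7  36.7] F [-0.3 -0.5 -4.1] M [-1.    2.27 -0.  ] w 0.5248630331545415
rows 12 MORE
[[-0.67,0.31,0.91,-0.3,0.23,-0.16,0.0],[-0.67,0.3,0.91,-0.3,0.19,-0.13,0.0],[-0.68,0.29,0.92,-0.3,0.15,-0.1,0.0],[-0.67,0.27,0.92,-0.28,0.13,-0.08,0.0],[-0.69,0.27,0.92,-0.26,0.09,-0.05,0.0],[-0.69,0.24,0.92,-0.24,0.07,-0.02,0.0],[-0.7,0.24,0.91,-0.22,0.05,0.0,0.0],[-0.7,0.21,0.91,-0.19,0.05,0.04,0.0],[-0.72,0.2,0.91,-0.16,0.04,0.06,0.0],[-0.66,-0.03,0.93,0.16,0.18,0.07,0.0],[-0.62,-0.04,0.9,0.15,0.23,0.07,0.0],[-0.61,-0.06,0.91,0.15,0.28,0.08,0.0]]
tcp z min 0.227 tip z min 0.159 end joints [ 32.   11.9 -33.   28.2 -45.8  52.9]
```

View pics/a3.png

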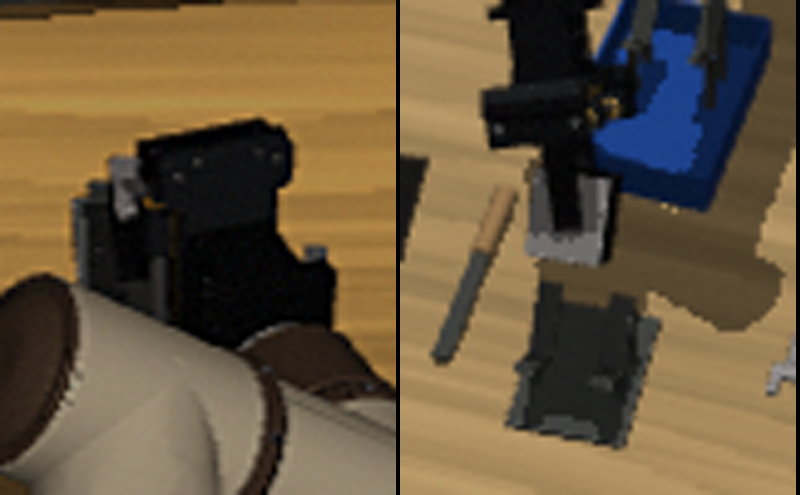

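The rack and cover came up together: the gripper shows the cover at scene (225,200) and 5 N of weight. The cradle is empty.

Request:
move_arm:
  series:
    - [[-0.67,0.31,0.91,-0.3,0.23,-0.16,0],[-0.67,0.3,0.91,-0.3,0.19,-0.13,0],[-0.68,0.29,0.92,-0.3,0.15,-0.1,0],[-0.67,0.27,0.92,-0.28,0.13,-0.08,0],[-0.69,0.27,0.92,-0.26,0.09,-0.05,0],[-0.69,0.24,0.92,-0.24,0.07,-0.02,0],[-0.7,0.24,0.91,-0.22,0.05,0,0],[-0.7,0.21,0.91,-0.19,0.05,0.04,0],[-0.72,0.2,0.91,-0.16,0.04,0.06,0]]

```text
time_s: 8.0
tcp_pos: [0.4819, 0.0247, 0.2131]
ee_rot: [[0.099, -0.13, -0.987], [-0.116, -0.986, 0.118], [-0.988, 0.102, -0.113]]
wrist_force: [-0.2, -0.2, -4.4]
gripper_width: 0.526
```

```bash
python3 fl.py 2 14
```

```text
t 8.0 p [0.482 0.025 0.213] j [ 26.3  10.9 -33.   12.1 -44.6  48. ] F [-0.2 -0.2 -4.4] M [0.44 0.43 0.02] w 0.5256118327261997
rows 11 done
[[-0.57,-0.05,0.91,0.18,0.18,0.1,0.0],[-0.55,-0.05,0.91,0.18,0.24,0.1,0.0],[-0.56,-0.07,0.92,0.17,0.28,0.11,0.0],[-0.54,-0.07,0.93,0.16,0.34,0.11,0.0],[-0.54,-0.09,0.93,0.13,0.4,0.11,0.0],[-0.54,-0.1,0.94,0.1,0.44,0.1,0.0],[-0.53,-0.11,0.93,0.07,0.48,0.09,0.0],[-0.5,-0.12,0.9,0.02,0.5,0.08,0.0],[-0.49,-0.13,0.91,-0.03,0.53,0.07,0.0],[-0.49,-0.14,0.9,-0.08,0.56,0.06,0.0],[-0.32,-0.11,0.62,-0.09,0.39,0.03,0.0]]
tcp z min 0.213 tip z min 0.144 end joints [ 49.2  16.6 -40.3  72.5 -47.9  60.1]
```

Request:
move_arm:
  series:
    - [[-0.57,-0.05,0.91,0.18,0.18,0.25,0],[-0.55,-0.05,0.91,0.18,0.24,0.25,0],[-0.56,-0.07,0.92,0.17,0.28,0.25,0],[-0.54,-0.07,0.93,0.16,0.34,0.2,0],[-0.54,-0.09,0.93,0.13,0.4,0.11,0],[-0.54,-0.1,0.94,0.1,0.44,0.05,0],[-0.53,-0.11,0.93,0.07,0.48,0.05,0]]

```text
time_s: 8.88
tcp_pos: [0.5371, 0.1681, 0.2716]
ee_rot: [[0.422, 0.621, -0.661], [-0.401, -0.526, -0.75], [-0.813, 0.581, 0.027]]
wrist_force: [1.1, -0.9, -4.3]
gripper_width: 0.53
```

```bash
python3 fl.py 2 14; python3 cap.py a4 top 160 110 120 120 4 scene 230 130 100 120 4
```

```text
t 8.875 p [0.537 0.168 0.272] j [ 42.7  13.9 -36.1  49.6 -49.7  60. ] F [ 1.1 -0.9 -4.3] M [ 1.31  1.42 -0.02] w 0.5302510998842157
rows 4 done
[[-0.5,-0.18,0.93,0.06,0.52,0.03,0.0],[-0.47,-0.17,0.91,-0.02,0.55,0.0,0.0],[-0.44,-0.16,0.93,-0.08,0.58,-0.02,0.0],[-0.22,-0.08,0.47,-0.07,0.3,-0.03,0.0]]
tcp z min 0.27 tip z min 0.215 end joints [ 49.2  16.6 -40.3  72.5 -47.9  60.1]
```

View pics/a4.png

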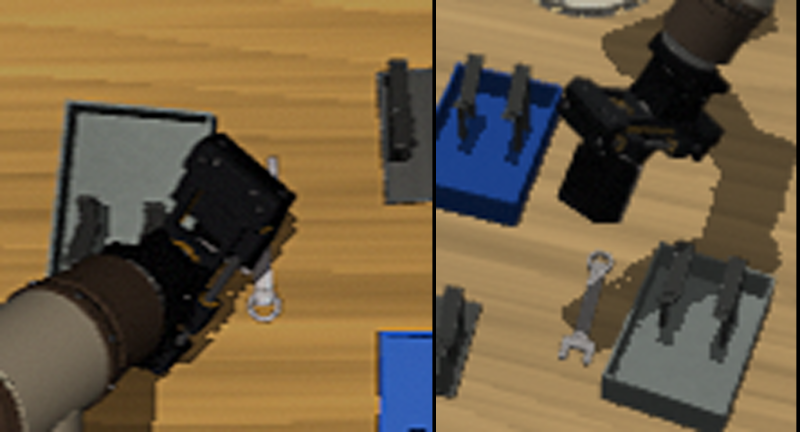

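Request:
move_arm:
  series:
    - [[-0.5,-0.18,0.93,0.06,0.52,0.03,0],[-0.47,-0.17,0.91,-0.02,0.55,0,0],[-0.44,-0.16,0.93,-0.08,0.58,-0.02,0],[-0.22,-0.08,0.47,-0.07,0.3,-0.03,0],[0,0,0,0,0,0,0]]

```text
time_s: 9.6
tcp_pos: [0.5283, 0.2871, 0.2597]
ee_rot: [[0.644, 0.717, -0.267], [-0.323, -0.061, -0.944], [-0.694, 0.694, 0.193]]
wrist_force: [0.6, -0.3, -5.2]
gripper_width: 0.526
```

```bash
python3 - <<'E'
from grasp import *
st()
go(*tr(0,.12,up=.0085)); go(*tr(0,.05,up=.0085))
E
python3 cap.py a5 top 160 110 80 100 5 scene 260 150 80 100 5
```

```text
t 9.6 p [0.528 0.287 0.26 ] j [ 49.3  17.2 -40.6  72.5 -47.1  60.2] F [ 0.6 -0.3 -5.2] M [ 0.98  2.26 -0.09] w 0.5260155799417003
tgt [0.531 0.285 0.27 ] dp(mm) [ 2.312 -2.17  10.742] rv [ 0.273 -1.063 -0.533] n 1 row: [0.034, -0.133, -0.067, 0.039, -0.036, 0.179]
tgt [0.531 0.285 0.2  ] dp(mm) [  2.312  -2.17  -59.258] rv [ 0.273 -1.063 -0.533] n 2 row: [0.017, -0.066, -0.033, 0.019, -0.018, -0.494]
```

View pics/a5.png

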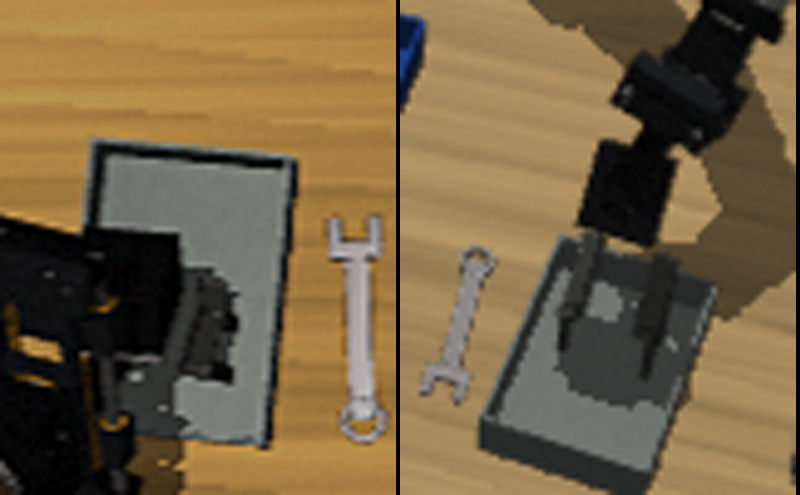

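Run:
```python
from grasp import *
q=r.sense(); R=q["ee_rot"]; 
gc=q["tcp_pos"]+.051*R[:,0]
# stack frame: expected centre = gc - downslope... stack centre is .0085 downslope from grasp pt
Rr=R@toolA(0,180,-AL).T@S  # stack frame (downslope,y,normal) assuming rigid
cen=gc+Rr[:,0]*.0085
print("stack centre pred",cen)
for n in("scene","top"):
    W=np.load(f"pics/a5_{n}.npy").reshape(-1,3)
    L=(W-cen)@Rr
    m=(abs(L[:,0])<.05)&(abs(L[:,1])<.045)&(abs(L[:,2]-.023)<.006)
    X=L[m]; print(n,len(X),"ranges",np.percentile(X,[2,50,98],axis=0)*1000)
    m2=(abs(L[:,0])<.06)&(abs(L[:,1])<.06)&(abs(L[:,2])<.02); print("  sides",m2.sum(),np.percentile(L[m2],[2,50,98],axis=0)*1000)
```

```text
stack centre pred [0.567 0.269 0.219]
scene 199 ranges [[-29.156 -27.059  17.457]
 [  7.388   0.536  22.425]
 [ 34.266  29.635  28.144]]
  sides 90 [[-30.992 -27.509 -18.034]
 [  4.523  10.378  16.874]
 [ 35.826  30.108  19.954]]
top 149 ranges [[-31.606 -27.784  18.601]
 [  2.537 -15.237  22.079]
 [ 34.379  22.37   25.573]]
  sides 147 [[-33.835 -28.583 -19.694]
 [-29.571 -24.923  -0.57 ]
 [ 34.29   -5.188  19.648]]
```

Run:
```python
from grasp import *
T=Rz(TY)@S
for n in("scene","top"):
    W=np.load(f"pics/W_{n}.npy").reshape(-1,3); L=(W-TC)@T
    for sgn in(-1,1):
        m=(L[:,0]>-.055)&(L[:,0]<-.008)&(abs(L[:,1]*sgn-.03)<.008)&(abs(L[:,2])<.008)
        print(n,sgn,m.sum(),"normal mm",np.percentile(L[m,2],[10,50,90])*1000)
        m=(abs(L[:,1]*sgn-.03)<.025)&(abs(L[:,2])<.005)&(L[:,0]<0)&(L[:,0]>-.08)
        print("   y range",np.percentile(L[m,1],[3,50,97])*1000,"x",np.percentile(L[m,0],[2,98])*1000)
        m=(abs(L[:,1]*sgn-.03)<.025)&(L[:,2]>.008)&(L[:,2]<.03)&(abs(L[:,0])<.03)
        print("   stops",m.sum(),np.percentile(L[m],[3,50,97],axis=0)*1000)
```

```text
scene -1 37 normal mm [-4.664 -1.04   4.427]
   y range [-35.436 -26.133 -16.219] x [-57.006  -1.062]
   stops 14 [[-14.288 -33.815   9.75 ]
 [  3.937 -26.018  19.264]
 [  8.761 -18.248  25.261]]
scene 1 36 normal mm [-4.121 -0.81   4.969]
   y range [25.055 33.657 43.73 ] x [-58.129  -3.54 ]
   stops 14 [[-19.744  29.156   8.453]
 [  1.763  36.449  20.389]
 [  8.491  44.673  25.687]]
top -1 45 normal mm [-1.081  1.063  2.8  ]
   y range [-36.404 -27.632 -17.724] x [-61.258  -1.821]
   stops 25 [[ -1.92  -34.493   8.779]
 [  1.127 -27.624  19.317]
 [  5.847 -20.514  24.386]]
top 1 46 normal mm [-1.691  1.213  3.062]
   y range [24.098 31.948 40.333] x [-60.819  -1.681]
   stops 23 [[-1.8   26.268 10.005]
 [ 2.661 32.16  17.777]
 [ 8.108 39.641 23.368]]
```

```bash
sed -i 's/TC=np.array(\[.577,.2670,.07\])/TC=np.array([.5772,.2695,.0703])/' plan.py
python3 - <<'E'
from grasp import *
go(*tr(0,.05,up=.0085,dup=.002)); print(ik1(*tr(0,.0,up=.0085),JT))
E
```

```text
tgt [0.529 0.288 0.202] dp(mm) [  0.699   1.364 -58.354] rv [ 0.258 -0.985 -0.391] n 2 row: [0.016, -0.062, -0.024, 0.006, 0.011, -0.486]
[ 43.033  25.881 -47.026  93.622 -43.289  38.191]
```

Request:
move_arm:
  series:
    - [[0.02,-0.06,-0.02,0.01,0.01,-0.4,0],[0.02,-0.06,-0.02,0.01,0.01,-0.4,0],[0,0,0,0,0,0,0]]

```text
time_s: 10.07
tcp_pos: [0.5308, 0.2855, 0.2114]
ee_rot: [[0.651, 0.705, -0.283], [-0.325, -0.078, -0.942], [-0.686, 0.705, 0.178]]
wrist_force: [0.1, -1.3, -4.7]
gripper_width: 0.526
```

Run:
```python
from grasp import *
st(); go(*tr(0,.05,up=.0085,dup=.002)); go(*tr(0,.008,up=.0085,dup=.002),nmin=3)
```

```text
t 10.075 p [0.531 0.285 0.211] j [ 46.3  20.8 -44.2  82.1 -44.6  49.4] F [ 0.1 -1.3 -4.7] M [ 0.95  2.14 -0.01] w 0.5256106897045734
tgt [0.529 0.288 0.202] dp(mm) [-1.349  2.097 -9.23 ] rv [-0.322 -0.117  0.278] n 1 row: [-0.04, -0.015, 0.035, -0.022, 0.035, -0.154]
tgt [0.529 0.288 0.16 ] dp(mm) [ -1.349   2.097 -51.23 ] rv [-0.322 -0.117  0.278] n 3 row: [-0.013, -0.005, 0.012, -0.007, 0.012, -0.285]
```

Request:
move_arm:
  series:
    - [[-0.02,0,0.02,-0.01,0.02,-0.28,0],[-0.02,0,0.02,-0.01,0.02,-0.28,0],[0,0,0,0,0,-0.25,0],[0,0,0,0,0,0,0]]

```text
time_s: 10.58
tcp_pos: [0.5325, 0.2877, 0.1667]
ee_rot: [[0.654, 0.701, -0.283], [-0.324, -0.078, -0.943], [-0.683, 0.708, 0.176]]
wrist_force: [0.0, -0.1, -5.0]
gripper_width: 0.526
```

```bash
python3 - <<'E'
from grasp import *
st(); go(*tr(0,.0,up=.0085,dup=.002,off=.0015))
E
python3 cap.py a6 top 165 125 70 80 6 scene 265 170 70 80 6
```

```text
t 10.575 p [0.532 0.288 0.167] j [ 43.7  24.6 -46.2  90.8 -43.4  40.7] F [ 0.  -0.1 -5. ] M [ 1.03  2.2  -0.01] w 0.5255125826695543
tgt [0.53  0.287 0.153] dp(mm) [ -1.967  -0.227 -13.464] rv [-0.368  0.152  0.232] n 1 row: [-0.046, 0.019, 0.029, -0.033, -0.004, -0.224]
```

View pics/a6.png

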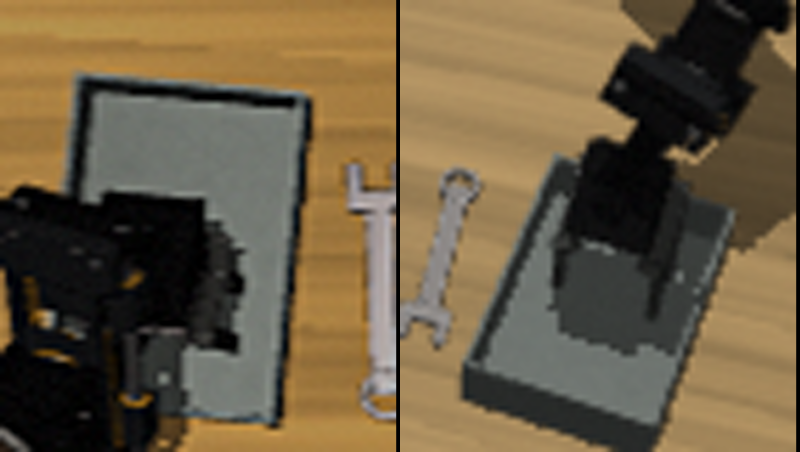

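```bash
cat > chk.py <<'E'
from grasp import *
import sys
T=Rz(TY)@S
for n in("scene","top"):
    W=np.load(f"pics/{sys.argv[1]}_{n}.npy").reshape(-1,3); L=(W-TC)@T
    for a in np.arange(.036,.066,.004):
        m=(abs(L[:,2]-a)<.002)&(abs(L[:,1])<.045)&(L[:,0]>-.09)&(L[:,0]<.01)
        if m.sum()>8: print(n,"h",round(a*1000),m.sum(),"x",np.percentile(L[m,0],[3,97])*1000,"y",np.percentile(L[m,1],[3,97])*1000)
E
python3 chk.py a6
```

```text
scene h 52 28 x [-72.121 -11.684] y [-25.642  30.385]
scene h 56 57 x [-73.157  -8.876] y [-23.813  30.687]
scene h 60 65 x [-72.096 -11.684] y [-26.33   29.445]
scene h 64 51 x [-70.922 -11.41 ] y [-25.058  24.786]
top h 36 11 x [-77.391 -22.049] y [-28.622 -15.006]
top h 40 11 x [-77.99  -37.742] y [-28.513 -11.034]
top h 44 11 x [-76.45  -26.155] y [-28.944 -10.6  ]
top h 48 10 x [-76.622 -18.059] y [-28.798 -15.24 ]
top h 52 11 x [-76.881 -37.268] y [-28.723 -12.91 ]
top h 56 48 x [-75.612  -7.778] y [-28.605  13.496]
top h 60 82 x [-73.564 -11.371] y [-26.918  22.   ]
```

Request:
move_arm:
  series:
    - [[-0.03,0.02,0.02,-0.05,0,-0.1,0],[0,0,0,0,0,-0.09,0],[0,0,0,0,0,-0.06,0],[0,0,0,0,0,0,0]]

```text
time_s: 11.18
tcp_pos: [0.5299, 0.2892, 0.1542]
ee_rot: [[0.657, 0.7, -0.28], [-0.322, -0.075, -0.944], [-0.682, 0.71, 0.176]]
wrist_force: [-0.6, 0.5, -5.1]
gripper_width: 0.524
```

```bash
python3 - <<'E'
from grasp import *
st(); go(*tr(0,.0,up=.0085,dup=.002,off=.0015))
E
python3 cap.py a7 top 165 125 70 80 6 scene 265 170 70 80 6; python3 chk.py a7
```

```text
t 11.175 p [0.53  0.289 0.154] j [ 43.3  25.6 -46.9  93.4 -43.3  38.2] F [-0.6  0.5 -5.1] M [ 1.09  2.23 -0.01] w 0.523916618124842
tgt [0.53  0.287 0.153] dp(mm) [ 0.549 -1.747 -0.986] rv [-0.352  0.259  0.005] n 1 row: [-0.044, 0.032, 0.001, 0.009, -0.029, -0.016]
scene h 40 12 x [-53.835  -0.542] y [-22.532  32.183]
scene h 44 58 x [-63.195  -1.384] y [-24.617  29.512]
scene h 48 70 x [-65.061  -4.297] y [-25.488  30.8  ]
scene h 52 57 x [-65.238  -3.532] y [-22.944  29.073]
scene h 56 28 x [-80.306 -11.981] y [-20.493  27.852]
scene h 60 28 x [-82.318 -22.306] y [-7.852 23.557]
scene h 64 18 x [-86.243 -49.566] y [-1.564 19.713]
top h 40 10 x [-69.836 -20.487] y [-27.418 -10.601]
top h 44 16 x [-69.997 -13.717] y [-27.162 -10.953]
top h 48 107 x [-66.717  -1.963] y [-26.506  24.571]
top h 52 17 x [-66.44   -5.788] y [-23.807  22.467]
top h 56 20 x [-67.329 -27.063] y [-9.928  5.954]
```

Request:
move_arm:
  series:
    - [[-0.03,0.02,0,0,-0.02,-0.04,0],[0,0,0,0,0,-0.03,0],[0,0,0,0,0,0,0]]

```text
time_s: 11.65
tcp_pos: [0.5304, 0.2881, 0.152]
ee_rot: [[0.658, 0.699, -0.28], [-0.325, -0.072, -0.943], [-0.68, 0.711, 0.18]]
wrist_force: [-0.0, -0.5, -4.6]
gripper_width: 0.524
```

Request:
move_arm:
  series:
    - [[0,0,0,-0.01,0,-0.04,0],[0,0,0,0,0,-0.03,0],[0,0,0,0,0,0,0]]

```text
time_s: 12.02
tcp_pos: [0.5301, 0.2882, 0.1519]
ee_rot: [[0.664, 0.693, -0.281], [-0.325, -0.071, -0.943], [-0.674, 0.717, 0.178]]
wrist_force: [-0.3, 0.2, -4.9]
gripper_width: 0.527
```

Request:
move_arm:
  series:
    - [[0,-0.06,0,-0.01,0,-0.07,0],[0,0,0,0,0,-0.05,0]]

```text
time_s: 12.28
tcp_pos: [0.5296, 0.2884, 0.1508]
ee_rot: [[0.679, 0.677, -0.284], [-0.325, -0.069, -0.943], [-0.658, 0.733, 0.173]]
wrist_force: [-16.9, -1.1, 15.8]
gripper_width: 0.529
```

```bash
python3 - <<'E'
from grasp import *
st(); go(*tr(0,.0,up=.0085,dup=.0,off=.0))
E
python3 cap.py a8 top 165 125 70 80 6 scene 265 170 70 80 6; python3 chk.py a8
```

```text
t 12.275 p [0.53  0.288 0.151] j [ 42.6  26.2 -47.7  97.  -44.8  34.8] F [-16.9  -1.1  15.8] M [-1.    2.76 -2.1 ] w 0.5287067275019243
tgt [0.531 0.287 0.151] dp(mm) [ 1.253 -0.957 -0.071] rv [ 0.011  2.14  -0.102] n 1 row: [0.001, 0.268, -0.013, 0.021, -0.016, -0.001]
scene h 40 27 x [-60.639  -3.998] y [-26.546  31.188]
scene h 44 49 x [-61.949  -1.415] y [-24.606  28.816]
scene h 48 69 x [-64.371  -0.685] y [-24.949  31.103]
scene h 52 52 x [-64.105  -1.966] y [-23.72   30.552]
scene h 56 32 x [-75.681  -7.885] y [-19.853  12.571]
scene h 60 29 x [-86.441 -30.254] y [-9.243 19.834]
scene h 64 17 x [-84.213 -40.471] y [-1.324 21.315]
top h 40 11 x [-70.521 -21.201] y [-27.888 -12.333]
top h 44 30 x [-66.679   0.469] y [-27.919  27.283]
top h 48 107 x [-66.599  -0.615] y [-27.349  24.567]
top h 52 11 x [-65.742  -6.774] y [-25.355  16.07 ]
top h 56 21 x [-62.308 -27.525] y [-11.808   7.631]
```

View pics/a8.png

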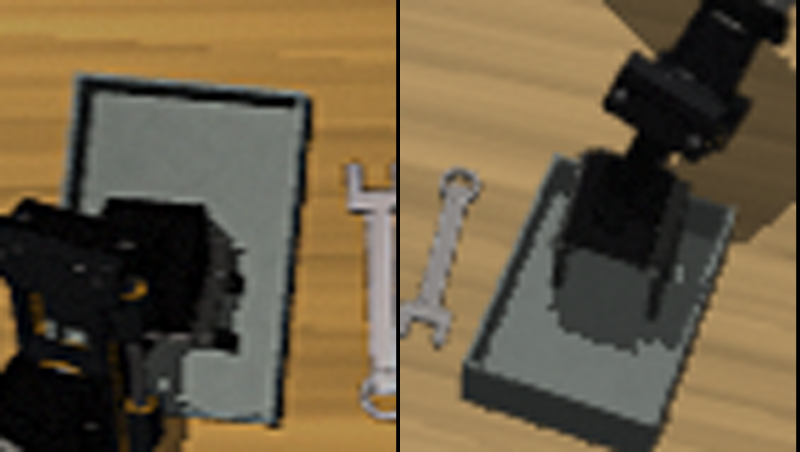

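Request:
move_arm:
  series:
    - [[0,0.14,0,0,0,0.05,0],[0,0.14,0,0,0,0,0],[0,0,0,0,0,0,0]]

```text
time_s: 12.75
tcp_pos: [0.5298, 0.2887, 0.1538]
ee_rot: [[0.652, 0.706, -0.277], [-0.324, -0.07, -0.943], [-0.685, 0.705, 0.183]]
wrist_force: [0.5, 0.5, -4.3]
gripper_width: 0.528
```

Run:
```python
from grasp import *
st(); go(*tr(0,.0,up=.0085,dup=.0,off=.0))
```

```text
t 12.75 p [0.53  0.289 0.154] j [ 43.4  25.6 -46.8  92.7 -43.2  39. ] F [ 0.5  0.5 -4.3] M [0.99 1.86 0.04] w 0.5281406229288648
tgt [0.531 0.287 0.151] dp(mm) [ 1.073 -1.295 -3.02 ] rv [-0.054 -0.157 -0.099] n 1 row: [-0.007, -0.02, -0.012, 0.018, -0.022, -0.05]
```

Request:
move_arm:
  series:
    - [[0,-0.02,0,-0.01,-0.02,-0.05,0],[0,0,0,0,0,0,0]]

```text
time_s: 13.0
tcp_pos: [0.5306, 0.288, 0.1519]
ee_rot: [[0.657, 0.7, -0.279], [-0.325, -0.071, -0.943], [-0.68, 0.71, 0.18]]
wrist_force: [1.1, 0.1, -3.6]
gripper_width: 0.526
```

Request:
move_arm:
  series:
    - [[0,0,0,0,0,0,0.6],[0,0,0,0,0,0,0.65],[0,0,0,0,0,0,0.7],[0,0,0,0,0,0,0.72],[0,0,0,0,0,0,0.72]]

```text
time_s: 13.62
tcp_pos: [0.5311, 0.2879, 0.153]
ee_rot: [[0.659, 0.698, -0.279], [-0.325, -0.07, -0.943], [-0.678, 0.713, 0.181]]
wrist_force: [-0.5, 0.8, -0.3]
gripper_width: 0.718
```

```bash
python3 - <<'E'
from grasp import *
st(); go(*tr(0,.0,up=.0085,dup=.0,off=.0))
E
python3 cap.py a9 top 165 125 70 80 6 scene 265 170 70 80 6; python3 chk.py a9
```

```text
t 13.625 p [0.531 0.288 0.153] j [ 43.   25.8 -47.   94.  -43.6  37.9] F [-0.5  0.8 -0.3] M [0.58 1.3  0.02] w 0.7184142237496837
tgt [0.531 0.287 0.151] dp(mm) [-0.203 -0.445 -2.279] rv [-0.008  0.445 -0.049] n 1 row: [-0.001, 0.056, -0.006, -0.003, -0.007, -0.038]
scene h 40 26 x [-63.066  -0.513] y [-26.409  29.713]
scene h 44 61 x [-62.318  -0.247] y [-27.301  29.191]
scene h 48 69 x [-64.291  -0.318] y [-25.104  29.809]
scene h 52 22 x [-56.925  -1.469] y [-21.586  28.591]
scene h 56 10 x [-60.717 -12.064] y [-19.604  23.268]
scene h 60 9 x [-79.218 -24.014] y [-11.901  13.715]
scene h 64 23 x [-68.385 -27.101] y [-6.163 13.242]
top h 40 10 x [-66.007  -7.362] y [-28.485 -12.798]
top h 44 36 x [-66.053  -0.142] y [-28.656  24.621]
top h 48 82 x [-65.712  -0.851] y [-28.497  25.858]
top h 64 18 x [-56.482 -25.691] y [-11.472  10.549]
```

View pics/a9.png

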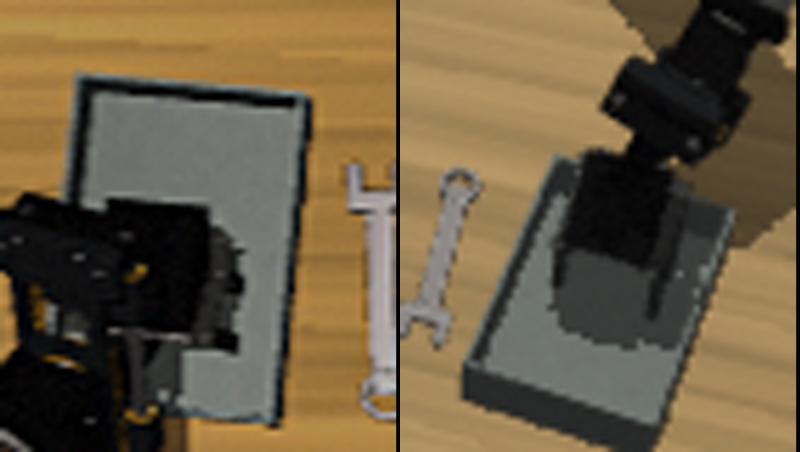

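```bash
cat > re.py <<'E'
from grasp import *
RC=TC+Rz(TY)@S@np.array([-.033,0,.026])
def rt(yaw,P,sg):
    a=np.radians(P); x=np.array([np.cos(a),0,-np.sin(a)]); y=np.array([0,sg,0.]); return Rz(yaw)@np.column_stack([x,y,np.cross(x,y)])
E
python3 - <<'E'
from re import *
E
mv re.py rg.py
python3 - <<'E'
from rg import *
np.set_printoptions(precision=1,suppress=True)
lo,hi=LO+2,HI-2
for sg in(1,-1):
  for P in(45,60,75,90,105,120):
    R=rt(TY,P,sg); p=RC-.051*R[:,0]; o,b=iks(p,R,12,lo=lo,hi=hi); print("tray",sg,P,o)
M=np.array([.574,-.287,.045])
for P in(30,45,60,75,90,105,120):
  for yaw in(-60,-30,0,30):
    R=rt(yaw,P,1); p=M-.051*R[:,0]; o,b=iks(p,R,8,lo=lo,hi=hi); print("mat",P,yaw,o)
E
```

```text
tray 1 45 []
tray 1 60 []
tray 1 75 [array([  44.2,   24.4,  -25.6,   21.9,  -32.1, -157.8])]
tray 1 90 [array([  39.9,   29.1,   -7.9,    0. ,  -53. , -135.6])]
tray 1 105 [array([  35.1,   35.2,    5.8,  -10.2,  -72.3, -126.8])]
tray 1 120 [array([  31.2,   42.1,   17.8,  -17.5,  -90.4, -123.2])]
tray -1 45 []
tray -1 60 [array([ 32. ,  21.1, -46. ,  95. , -17.9, -39.1])]
tray -1 75 [array([ 44.2,  24.4, -25.6,  21.9, -32.1,  22.2])]
tray -1 90 [array([ 39.9,  29.1,  -7.9,  -0. , -53. ,  44.4])]
tray -1 105 [array([ 35.1,  35.2,   5.8, -10.2, -72.3,  53.2])]
tray -1 120 [array([ 31.2,  42.1,  17.8, -17.5, -90.4,  56.8])]
mat 30 -60 []
mat 30 -30 [array([ -47. ,   36.7,  -42.9, -160.8,  -50.1,   86.1])]
mat 30 0 [array([ -47.9,   34.8,  -21.5, -107.7,  -42.5,   52.4])]
mat 30 30 [array([-45.2,  39.2,  -6. , -76.9, -59.3,  37.7])]
mat 45 -60 []
mat 45 -30 [array([ -42.2,   28.9,  -29. , -144.5,  -14.9,   64.1])]
mat 45 0 [array([-33.3,  29. , -15.4, -76.7, -23.5,  10.4])]
mat 45 30 [array([-36.4,  34.2,  -5.9, -61.1, -47.7,  18.9])]
mat 60 -60 []
mat 60 -30 []
mat 60 0 [array([-18.5,
[... 1419 characters left out ...]
ne 1, in <module>
    from kin import *
  File "kin.py", line 1, in <module>
    from model import *
  File "model.py", line 1, in <module>
    from h import *
  File "h.py", line 1, in <module>
    import numpy as np, cv2
    from numpy.__config__ import show_config
    from numpy._core._multiarray_umath import (
    from . import (
    from .fromnumeric import any
    from . import _methods, overrides
    import pickle
    __all__.extend([x for x in dir() if re.match("[A-Z][A-Z0-9_]+$", x)])
AttributeError: module 're' has no attribute 'match' (consider renaming 're.py' since it has the same name as the standard library module named 're' and prevents importing that standard library module)
```

Run:
```python
from rg import *
q=r.sense(); R=q["ee_rot"]; p=q["tcp_pos"]-.1*R[:,0]
print((-.1*R[:,0]/.06/4).round(2)); j=ik1(p,R,q["joints"]); print(j.round(1))
JR=np.array([44.2,24.4,-25.6,21.9,-32.1,22.2])
R2=rt(TY,75,-1)
for b in(0,.05,.1): print(b,ik1(RC-(.051+b)*R2[:,0],R2,JR).round(1))
n=Rz(TY)@S[:,2]
for l in(.03,.06,.1,.14): print("n lift",l,ik1(RC-.051*R2[:,0]+l*n,R2,JR).round(1))
```

```text
[-0.27  0.14  0.28]
[ 57.4  18.7 -45.8  73.3 -49.7  48.5]
0 [ 44.2  24.4 -25.6  21.9 -32.1  22.2]
0.05 [ 45.6  20.3 -23.   18.9 -38.7  24.7]
0.1 [ 46.8  16.6 -20.1  16.8 -45.3  26.4]
n lift 0.03 [ 42.8  24.5 -21.   19.2 -36.1  26.7]
n lift 0.06 [ 41.4  24.7 -16.3  17.2 -39.9  30.5]
n lift 0.1 [ 39.6  25.3 -10.   15.1 -45.   34.8]
n lift 0.14 [ 37.9  26.3  -3.6  13.5 -49.9  38.6]
```

Request:
move_arm:
  series:
    - [[0,0,0,-0.27,0.14,0.28,0.72],[0,0,0,-0.27,0.14,0.28,0.72],[0,0,0,-0.27,0.14,0.28,0.72],[0,0,0,-0.27,0.14,0.28,0.72]]

```text
time_s: 14.22
tcp_pos: [0.4651, 0.3203, 0.2203]
ee_rot: [[0.656, 0.7, -0.283], [-0.33, -0.071, -0.941], [-0.679, 0.711, 0.184]]
wrist_force: [0.4, 0.1, 0.8]
gripper_width: 0.721
```

```bash
cat > reg.py <<'E'
from rg import *
st()
JR=np.array([44.2,24.4,-25.6,21.9,-32.1,22.2]); R2=rt(TY,75,-1)
j=ik1(RC-(.051+.09)*R2[:,0],R2,JR)
if __name__=="__main__":
    pa,F=rows([j],1.0)
    for f in F[::50]: print(f[0],f[1][:,0])
E
python3 reg.py;python3 cap.py b1 top 165 125 70 80 6 scene 265 170 70 80 6; python3 chk.py b1
```

```text
t 14.225 p [0.465 0.32  0.22 ] j [ 57.5  18.8 -45.5  72.7 -49.9  48.8] F [0.4 0.1 0.8] M [0.62 1.15 0.06] w 0.7206521841585795
rows 10 done
[[0.67,0.03,-0.91,0.22,-0.18,0.08,1.0],[0.68,0.03,-0.9,0.19,-0.17,0.06,1.0],[0.69,0.03,-0.9,0.16,-0.15,0.06,1.0],[0.73,0.05,-0.93,0.13,-0.13,0.04,1.0],[0.73,0.05,-0.92,0.12,-0.11,0.04,1.0],[0.74,0.07,-0.91,0.09,-0.07,0.03,1.0],[0.78,0.08,-0.94,0.08,-0.04,0.03,1.0],[0.78,0.09,-0.92,0.08,-0.01,0.04,1.0],[0.8,0.12,-0.91,0.07,0.04,0.05,1.0],[0.53,0.08,-0.59,0.04,0.04,0.03,1.0]]
tcp z min 0.22 tip z min 0.173 end joints [ 46.6  17.3 -20.7  17.2 -44.   26.1]
[0.466 0.321 0.22 ] [ 0.656 -0.33  -0.679]
[0.492 0.297 0.23 ] [ 0.551 -0.349 -0.758]
[0.511 0.279 0.236] [ 0.445 -0.313 -0.839]
[0.523 0.27  0.24 ] [ 0.352 -0.227 -0.908]
[0.532 0.27  0.245] [ 0.281 -0.097 -0.955]
scene h 36 13 x [-64.95   -0.167] y [-18.344  30.231]
scene h 40 41 x [-60.71   -1.384] y [-24.592  29.699]
scene h 44 67 x [-63.465  -0.382] y [-25.569  28.27 ]
scene h 48 87 x [-63.128  -1.682] y [-25.745  27.052]
scene h 52 47 x [-62.758  -3.581] y [-23.136  29.518]
top h 36 20 x [-68.469 -18.535] y [-28.011  19.776]
top h 40 23 x [-68.707 -11.297] y [-28.273  23.824]
top h 44 79 x [-67.461   0.505] y [-28.323  26.358]
top h 48 175 x [-65.835  -1.726] y [-25.506  26.413]
```

View pics/b1.png

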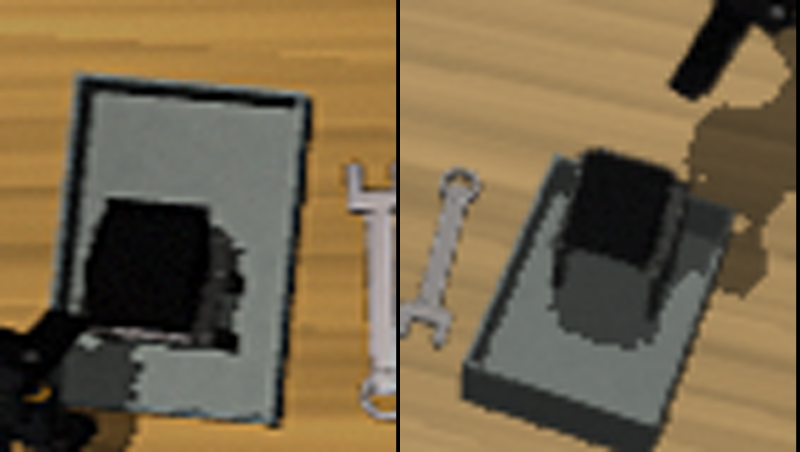

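The stack lies on the rails against the stops. It measures 46 mm thick and runs from -66 to 0 mm along the slope, with nothing spilled. Next I regrip the rack alone.

Request:
move_arm:
  series:
    - [[0.67,0.03,-0.91,0.22,-0.18,0.08,1],[0.68,0.03,-0.9,0.19,-0.17,0.06,1],[0.69,0.03,-0.9,0.16,-0.15,0.06,1],[0.73,0.05,-0.93,0.13,-0.13,0.04,1],[0.73,0.05,-0.92,0.12,-0.11,0.04,1],[0.74,0.07,-0.91,0.09,-0.07,0.03,1],[0.78,0.08,-0.94,0.08,-0.04,0.03,1],[0.78,0.09,-0.92,0.08,-0.01,0.04,1],[0.8,0.12,-0.91,0.07,0.04,0.05,1],[0.53,0.08,-0.59,0.04,0.04,0.03,1],[0,0,0,0,0,0,1]]

```text
time_s: 15.7
tcp_pos: [0.5405, 0.2657, 0.2424]
ee_rot: [[0.246, -0.148, -0.958], [-0.017, -0.989, 0.149], [-0.969, -0.02, -0.246]]
wrist_force: [-0.1, -0.1, 0.4]
gripper_width: 1.003
```

Run:
```python
from reg import *
R2=rt(TY,75,-1); g=lambda b:(RC-(.051+b)*R2[:,0],R2)
go(*g(.09)); go(*g(.04),nmin=2); go(*g(0))
```

```text
t 15.7 p [0.54  0.266 0.242] j [ 45.4  17.8 -20.4  15.8 -43.5  25.3] F [-0.1 -0.1  0.4] M [ 0.05  0.52 -0.01] w 1.002716647931277
tgt [0.536 0.274 0.248] dp(mm) [-4.527  7.906  5.848] rv [-1.25  -0.628  2.778] n 1 row: [-0.156, -0.078, 0.347, -0.075, 0.132, 0.097]
tgt [0.549 0.272 0.2  ] dp(mm) [  8.349   6.609 -42.448] rv [-1.25  -0.628  2.778] n 2 row: [-0.078, -0.039, 0.174, 0.07, 0.055, -0.354]
tgt [0.559 0.271 0.161] dp(mm) [ 18.65    5.572 -81.085] rv [-1.25  -0.628  2.778] n 2 row: [-0.078, -0.039, 0.174, 0.155, 0.046, -0.676]
```

Request:
move_arm:
  series:
    - [[-0.16,-0.08,0.35,-0.07,0.13,0.08,1],[0,0,0,0.1,-0.01,-0.4,1],[0,0,0,0.1,-0.01,-0.4,1],[0,0,0,0,0,0,1]]

```text
time_s: 16.2
tcp_pos: [0.5473, 0.2731, 0.1977]
ee_rot: [[0.26, -0.086, -0.962], [-0.032, -0.996, 0.08], [-0.965, 0.01, -0.262]]
wrist_force: [0.9, -1.0, 0.7]
gripper_width: 1.001
```

```bash
cat > g3.py <<'E'
from reg import *
R2=rt(TY,75,-1); g=lambda b:(RC-(.051+b)*R2[:,0],R2)
E
python3 - <<'E'
from g3 import *
go(*g(.04)); go(*g(0),nmin=2)
E
python3 cap.py b2 top 165 125 70 80 6 scene 265 170 70 80 6
```

```text
t 16.2 p [0.547 0.273 0.198] j [ 45.5  21.2 -24.   20.2 -37.1  24.3] F [ 0.9 -1.   0.7] M [ 0.04  0.53 -0.01] w 1.0006545760579961
tgt [0.549 0.272 0.2  ] dp(mm) [ 1.545 -0.79   2.181] rv [ 0.603  0.115 -0.829] n 1 row: [0.075, 0.014, -0.104, 0.026, -0.013, 0.036]
tgt [0.559 0.271 0.161] dp(mm) [ 11.845  -1.827 -36.456] rv [ 0.603  0.115 -0.829] n 2 row: [0.038, 0.007, -0.052, 0.099, -0.015, -0.304]
```

View pics/b2.png

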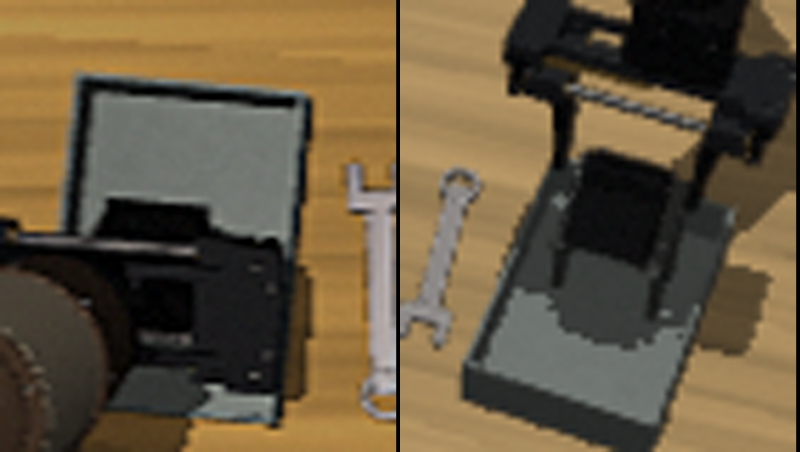

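Request:
move_arm:
  series:
    - [[0.04,0,-0.05,0.07,-0.01,-0.2,1],[0.04,0,-0.05,0.07,-0.01,-0.2,1],[0,0,0,0.06,-0.01,-0.18,1],[0,0,0,0,0,0,1]]

```text
time_s: 16.8
tcp_pos: [0.5611, 0.2729, 0.165]
ee_rot: [[0.265, -0.099, -0.959], [-0.019, -0.995, 0.097], [-0.964, -0.007, -0.266]]
wrist_force: [0.9, -0.5, 0.4]
gripper_width: 1.0
```

Run:
```python
from g3 import *
go(*g(0))
```

```text
t 16.8 p [0.561 0.273 0.165] j [ 44.2  24.2 -25.4  22.1 -31.9  22.1] F [ 0.9 -0.5  0.4] M [ 0.01  0.53 -0.03] w 0.9995868130308248
tgt [0.559 0.271 0.161] dp(mm) [-1.91  -1.624 -3.678] rv [-0.373  0.464 -0.063] n 1 row: [-0.047, 0.058, -0.008, -0.032, -0.027, -0.061]
```

Request:
move_arm:
  series:
    - [[-0.04,0.05,0,-0.03,-0.02,-0.06,1],[0,0,0,0,0,0,0.8],[0,0,0,0,0,0,0.7],[0,0,0,0,0,0,0.6],[0,0,0,0,0,0,0.5],[0,0,0,0,0,0,0.5]]

```text
time_s: 17.55
tcp_pos: [0.5595, 0.2717, 0.162]
ee_rot: [[0.259, -0.099, -0.961], [-0.025, -0.995, 0.096], [-0.965, -0.001, -0.26]]
wrist_force: [0.7, 0.5, -1.2]
gripper_width: 0.664
```

Run:
```python
from g3 import *
go(*g(0))
q=r.sense(); n=Rz(TY)@S[:,2]; print("n/.06 per 10mm",n*.01/.06)
```

```text
t 17.55 p [0.559 0.272 0.162] j [ 44.2  24.4 -25.5  22.  -32.   22.2] F [ 0.7  0.5 -1.2] M [0.07 0.48 0.05] w 0.664480109252821
tgt [0.559 0.271 0.161] dp(mm) [-0.331 -0.338 -0.706] rv [-0.053  0.101 -0.07 ] n 1 row: [-0.007, 0.013, -0.009, -0.006, -0.006, -0.012]
n/.06 per 10mm [ 0.117 -0.012  0.118]
```

Request:
move_arm:
  series:
    - [[0,0,0,0.12,-0.01,0.13,0.4],[0,0,0,0.12,-0.01,0.13,0.4],[0,0,0,0.12,-0.01,0.13,0.4],[0,0,0,0.12,-0.01,0.13,0.4],[0,0,0,0.12,-0.01,0.13,0.4],[0,0,0,0.2,-0.02,0.2,0.4],[0,0,0,0.2,-0.02,0.2,0.4],[0,0,0,0,0,0,0.4]]

```text
time_s: 18.55
tcp_pos: [0.6229, 0.2653, 0.2283]
ee_rot: [[0.257, -0.1, -0.961], [-0.025, -0.995, 0.097], [-0.966, -0.001, -0.258]]
wrist_force: [-0.1, -1.0, -2.6]
gripper_width: 0.663
```

```bash
python3 - <<'E'
from g3 import *
q=r.sense(); n=Rz(TY)@S[:,2]; print(((q["tcp_pos"]-g(0)[0])@(Rz(TY)@S))*1000)
E
python3 cap.py b3 top 165 125 70 80 6 scene 265 170 70 80 6
```

```text
t 18.55 p [0.623 0.265 0.228] j [ 40.1  25.1 -11.2  15.4 -44.2  34. ] F [-0.1 -1.  -2.6] M [ 0.03  0.74 -0.02] w 0.663331791851861
[-2.131  0.372 92.632]
```

View pics/b3.png

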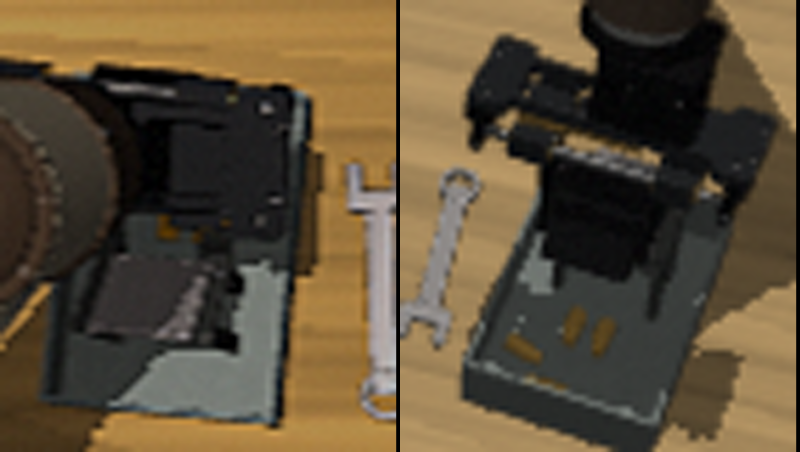

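```bash
cat > mt.py <<'E'
from rg import *
M=np.array([.572,-.287,.036])
JM=np.array([-9.9,47.3,9.2,5,-81.6,97.9])
RM=rt(0,120,-1)
def mat(l): return M-.051*RM[:,0]+np.array([0,0,l]),RM
E
python3 - <<'E'
from mt import *
st()
q=r.sense(); up=ik1(q["tcp_pos"]+[-.02,0,.07],q["ee_rot"],q["joints"])
jm=ik1(*mat(.12),JM); print(up.round(1),jm.round(1))
mid=.5*(up+jm); mid[1]-=8
pa,F=rows([up,mid,jm],0.4,n=30)
for f in F[::30]: print(f[0],f[1][:,0],"z low",(f[0]+.051*f[1][:,0])[2]-.04)
E
```

```text
t 18.65 p [0.621 0.265 0.227] j [ 40.1  25.1 -11.4  15.3 -44.2  34. ] F [-0.4  0.1 -3.7] M [ 0.11  0.77 -0.07] w 0.6649475065134984
[ 41.5  20.2  -7.9  13.7 -52.6  35.3] [ -9.9  41.2  14.1   5.  -92.5  98.8]
rows 12 done
[[0.0,0.0,0.0,-0.24,0.01,0.89,0.4],[-0.32,0.27,-0.02,0.24,-0.92,0.38,0.4],[-0.25,0.31,-0.01,0.23,-0.88,0.1,0.4],[-0.19,0.34,0.0,0.15,-0.9,0.1,0.4],[-0.13,0.37,0.01,0.06,-0.9,0.11,0.4],[-0.06,0.38,0.02,-0.01,-0.89,0.12,0.4],[-0.05,0.68,0.02,0.01,-0.89,-0.28,0.4],[0.05,0.8,0.03,-0.04,-0.89,-0.43,0.4],[0.2,0.78,0.02,-0.13,-0.88,-0.42,0.4],[0.36,0.78,0.01,-0.23,-0.91,-0.44,0.4],[0.51,0.76,-0.02,-0.33,-0.91,-0.45,0.4],[0.16,0.18,-0.01,-0.11,-0.23,-0.12,0.4]]
tcp z min 0.2 tip z min 0.14 end joints [ -9.9  41.2  14.1   5.  -92.5  98.8]
[0.622 0.265 0.226] [ 0.254 -0.027 -0.967] z low 0.13694733888446042
[0.604 0.265 0.288] [ 0.254 -0.028 -0.967] z low 0.1990014262763619
[0.622 0.208 0.303] [ 0.215 -0.073 -0.974] z low 0.2130557739640773
[0.638 0.141 0.31 ] [ 0.162 -0.114 -0.98 ] z low 0.22034364241917784
[0.647 0.074 0.318] [ 0.101 -0.142 -0.985] z low 0.22822917133585227
[0.648 0.007 0.327] [ 0.036 -0.156 -0.987] z low 0.23673306529876006
[ 0.648 -0.058  0.312] [-0.068 -0.165 -0.984] z low 0.2217701361085926
[ 0.644 -0.121  0.281] [-0.197 -0.154 -0.968] z low 0.1915888916638975
[ 0.633 -0.185  0.25 ] [-0.321 -0.116 -0.94 ] z low 0.16238207759395507
[ 0.614 -0.247  0.22 ] [-0.434 -0.054 -0.9  ] z low 0.13420316350928757
```

All four nozzles lie in the tray, at crop (525,348), (573,325), (603,335) and (548,382). The cover is on the rails and the rack is in the fingers. Now to the mat.

Request:
move_arm:
  series:
    - [[0,0,0,-0.24,0.01,0.89,0.4],[-0.32,0.27,-0.02,0.24,-0.8,0.38,0.4],[-0.25,0.31,-0.01,0.23,-0.88,0.1,0.4],[-0.19,0.34,0,0.15,-0.9,0.1,0.4],[-0.13,0.37,0.01,0.06,-0.9,0.11,0.4],[-0.06,0.38,0.02,-0.01,-0.89,0.12,0.4],[-0.05,0.68,0.02,0.01,-0.89,-0.28,0.4],[0.05,0.8,0.03,-0.04,-0.89,-0.43,0.4],[0.2,0.78,0.02,-0.13,-0.88,-0.42,0.4]]

```text
time_s: 19.77
tcp_pos: [0.632, -0.1626, 0.2585]
ee_rot: [[-0.296, 0.003, -0.955], [-0.136, -0.99, 0.039], [-0.945, 0.142, 0.294]]
wrist_force: [0.4, 0.3, -3.2]
gripper_width: 0.662
```

Run:
```python
from mt import *
st(); go(*mat(.1)); rows([ik1(*mat(.1),JM)],.4)
```

```text
t 19.775 p [ 0.632 -0.163  0.258] j [  2.3  32.5   8.3   7.2 -83.5  84.7] F [ 0.4  0.3 -3.2] M [ 0.32 -0.94  0.02] w 0.6624059980969154
tgt [ 0.597 -0.287  0.18 ] dp(mm) [ -34.498 -124.426  -78.32 ] rv [ 8.094 12.729 -1.087] n 3 row: [0.337, 0.53, -0.045, -0.192, -0.691, -0.435]
rows 3 done
[[0.35,0.72,-0.05,-0.17,-0.9,-0.56,0.4],[0.48,0.66,-0.07,-0.29,-0.89,-0.56,0.4],[0.18,0.21,-0.03,-0.11,-0.28,-0.19,0.4]]
tcp z min 0.18 tip z min 0.12 end joints [ -9.9  42.1  12.9   4.9 -90.4  98.7]
```

Request:
move_arm:
  series:
    - [[0.34,0.53,-0.05,-0.19,-0.69,-0.43,0.4],[0.34,0.53,-0.05,-0.19,-0.69,-0.43,0.4],[0.34,0.53,-0.05,-0.19,-0.69,-0.43,0.4],[0,0,0,0,0,0,0.4]]

```text
time_s: 20.27
tcp_pos: [0.5942, -0.2927, 0.1709]
ee_rot: [[-0.512, -0.008, -0.859], [0.012, -1.0, 0.002], [-0.859, -0.009, 0.512]]
wrist_force: [-0.2, 0.4, -2.7]
gripper_width: 0.668
```

```bash
python3 - <<'E'
from mt import *
st(); go(*mat(.1)); go(*mat(.02),nmin=3)
E
python3 cap.py c1 top 310 110 100 120 4 scene 130 140 100 120 4
```

```text
t 20.275 p [ 0.594 -0.293  0.171] j [-10.6  43.   13.1   4.7 -90.5  99. ] F [-0.2  0.4 -2.7] M [-0.02 -1.47 -0.04] w 0.6680898413634201
tgt [ 0.597 -0.287  0.18 ] dp(mm) [3.263 5.73  9.276] rv [-0.532 -0.806  0.428] n 1 row: [-0.067, -0.101, 0.053, 0.054, 0.096, 0.155]
tgt [ 0.597 -0.287  0.1  ] dp(mm) [  3.263   5.73  -70.724] rv [-0.532 -0.806  0.428] n 3 row: [-0.022, -0.034, 0.018, 0.018, 0.032, -0.393]
```

View pics/c1.png

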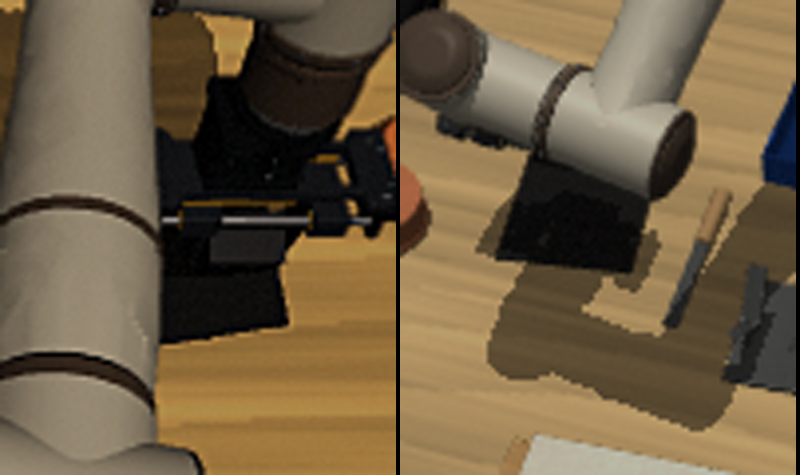

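Request:
move_arm:
  series:
    - [[-0.03,-0.05,0.03,0.02,0.04,-0.4,0.4],[-0.03,-0.05,0.03,0.02,0.04,-0.4,0.4],[0,0,0,0,0,-0.3,0.4],[0,0,0,0,0,0,0.4]]

```text
time_s: 20.88
tcp_pos: [0.6027, -0.2807, 0.1128]
ee_rot: [[-0.483, 0.014, -0.876], [-0.012, -1.0, -0.01], [-0.876, 0.006, 0.483]]
wrist_force: [0.5, -0.1, -1.7]
gripper_width: 0.667
```

Run:
```python
from mt import *
st(); go(*mat(.0))
```

```text
t 20.875 p [ 0.603 -0.281  0.113] j [ -9.2  45.5   9.4   5.2 -82.4  98. ] F [ 0.5 -0.1 -1.7] M [-0.03 -1.32 -0.01] w 0.6674321739750169
tgt [ 0.597 -0.287  0.08 ] dp(mm) [ -5.184  -6.327 -32.67 ] rv [ 0.308  1.134 -0.816] n 1 row: [0.039, 0.142, -0.102, -0.086, -0.105, -0.544]
```

Request:
move_arm:
  series:
    - [[0.02,0.08,-0.05,-0.04,-0.05,-0.25,0.4],[0.02,0.08,-0.05,-0.04,-0.05,-0.2,0.4],[0,0,0,0,0,0,0.4]]

```text
time_s: 21.25
tcp_pos: [0.5987, -0.2869, 0.0862]
ee_rot: [[-0.5, 0.0, -0.866], [-0.001, -1.0, 0.0], [-0.866, 0.001, 0.5]]
wrist_force: [-0.7, -0.6, -2.3]
gripper_width: 0.665
```

Run:
```python
from mt import *
st(); go(*mat(.0))
```

```text
t 21.25 p [ 0.599 -0.287  0.086] j [ -9.9  47.5   9.1   5.  -81.3  97.8] F [-0.7 -0.6 -2.3] M [-0.02 -1.37 -0.03] w 0.665269542712273
tgt [ 0.597 -0.287  0.08 ] dp(mm) [-1.192 -0.072 -6.003] rv [ 0.037 -0.021 -0.021] n 1 row: [0.005, -0.003, -0.003, -0.02, -0.001, -0.1]
```

Request:
move_arm:
  series:
    - [[0,0,0,0,0,-0.08,0.4],[0,0,0,0,0,0,0.4]]

```text
time_s: 21.5
tcp_pos: [0.5992, -0.2875, 0.0818]
ee_rot: [[-0.499, 0.0, -0.867], [-0.001, -1.0, 0.001], [-0.867, 0.001, 0.499]]
wrist_force: [-0.1, 0.4, -1.6]
gripper_width: 0.67
```

Request:
move_arm:
  series:
    - [[0,0,0,0,0,-0.05,0.4],[0,0,0,0,0,0,0.4]]

```text
time_s: 21.75
tcp_pos: [0.5998, -0.2874, 0.0819]
ee_rot: [[-0.498, 0.001, -0.867], [-0.003, -1.0, 0.0], [-0.867, 0.002, 0.498]]
wrist_force: [0.0, 1.1, -2.9]
gripper_width: 0.664
```

Request:
move_arm:
  series:
    - [[0,0,0,0,0,-0.08,0.4],[0,0,0,0,0,0,0.4]]

```text
time_s: 22.0
tcp_pos: [0.6005, -0.2873, 0.082]
ee_rot: [[-0.499, 0.003, -0.867], [-0.005, -1.0, -0.001], [-0.867, 0.004, 0.499]]
wrist_force: [-0.2, 0.4, -2.3]
gripper_width: 0.67
```

Request:
move_arm:
  series:
    - [[0,0,0,-0.01,0,-0.06,0.4],[0,0,0,0,0,-0.06,0.4]]

```text
time_s: 22.25
tcp_pos: [0.6009, -0.2873, 0.0815]
ee_rot: [[-0.499, 0.006, -0.866], [-0.008, -1.0, -0.002], [-0.866, 0.006, 0.499]]
wrist_force: [-0.9, 3.8, 13.9]
gripper_width: 0.666
```

Request:
move_arm:
  series:
    - [[0,0,0,0,0,0,0.68],[0,0,0,0,0,0,0.72],[0,0,0,0,0,0,0.8],[0,0,0,0,0,0,0.85],[0,0,0,0,0,0,0.85]]

```text
time_s: 22.88
tcp_pos: [0.6004, -0.2877, 0.0802]
ee_rot: [[-0.501, 0.006, -0.866], [-0.008, -1.0, -0.002], [-0.866, 0.006, 0.501]]
wrist_force: [-0.1, 0.1, 0.7]
gripper_width: 0.843
```

```bash
python3 - <<'E'
from mt import *
st(); q=r.sense(); print((-.12*q["ee_rot"][:,0]/.06/4).round(3))
E
python3 cap.py c2 top 310 110 100 120 4 scene 130 140 100 120 4
```

```text
t 22.875 p [ 0.6   -0.288  0.08 ] j [ -9.8  48.    9.    5.4 -80.7  97.7] F [-0.1  0.1  0.7] M [-0.04 -1.07  0.02] w 0.8426290519586584
[0.25  0.004 0.433]
```

View pics/c2.png

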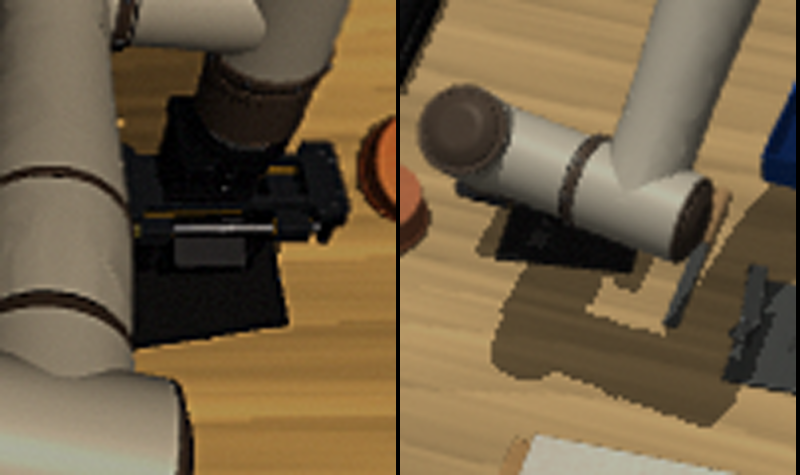

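Released with no force on the wrist. I retract along the tool axis.

Request:
move_arm:
  series:
    - [[0,0,0,0.13,0,0.22,0.85],[0,0,0,0.2,0,0.35,0.85],[0,0,0,0.25,0,0.43,0.85],[0,0,0,0.25,0,0.43,0.85],[0,0,0,0.2,0,0.6,0.85],[0,0,0,0,0.4,0.7,0.85],[0,0,0,0,0.8,0.5,0.85],[0,0,0,-0.2,0.9,0.1,0.85],[0,0,0,-0.3,0.9,0,0.85],[0,0,0,-0.3,0.9,0,0.85],[0,0,0,0,0,0,0.85]]

```text
time_s: 24.35
tcp_pos: [0.6175, -0.0477, 0.2976]
ee_rot: [[-0.487, 0.006, -0.873], [-0.01, -1.0, -0.001], [-0.873, 0.008, 0.487]]
wrist_force: [0.9, 0.0, 0.2]
gripper_width: 0.847
```

```bash
python3 cap.py c3 top 160 110 260 110 3 ; python3 cap.py c4 scene 110 150 250 110 3
python3 - <<'E'
from mt import *
st()
T=Rz(TY)@S
for n,t in(("top","c3"),("scene","c4")):
    W=np.load(f"pics/{t}_{n}.npy").reshape(-1,3)
    m=(abs(W[:,0]-.574)<.075)&(abs(W[:,1]+.287)<.075)&(W[:,2]>.055)&(W[:,2]<.12)
    print(n,"rack top",m.sum(),np.percentile(W[m],[3,50,97],axis=0) if m.sum() else None)
    L=(W-TC)@T; m=(L[:,0]>-.08)&(L[:,0]<.01)&(abs(L[:,1])<.028)&(abs(L[:,2]-.006)<.004)
    print(n,"cover",m.sum(),np.percentile(L[m],[3,50,97],axis=0)*1000 if m.sum() else None)
E
```

```text
t 24.45 p [ 0.618 -0.051  0.297] j [   8.7   33.9   18.    -3.8 -103.    81.4] F [ 0.9 -0.6 -0.2] M [-0.05 -1.05  0.03] w 0.8507620220932242
top rack top 245 [[ 0.555 -0.316  0.061]
 [ 0.575 -0.286  0.069]
 [ 0.594 -0.258  0.074]]
top cover 243 [[-66.691 -26.014   3.597]
 [-36.605  -0.273   6.806]
 [ -0.324  25.936   9.63 ]]
scene rack top 133 [[ 0.558 -0.312  0.057]
 [ 0.581 -0.283  0.068]
 [ 0.598 -0.256  0.075]]
scene cover 138 [[-63.553 -24.752   2.352]
 [-29.907   1.159   6.414]
 [ -0.559  25.884   9.71 ]]
```

View pics/c3.png

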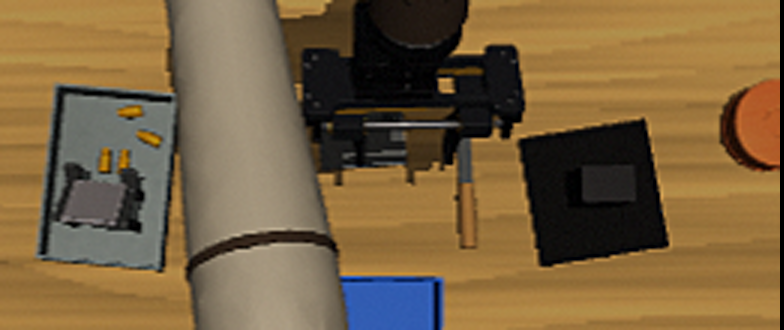

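View pics/c4.png

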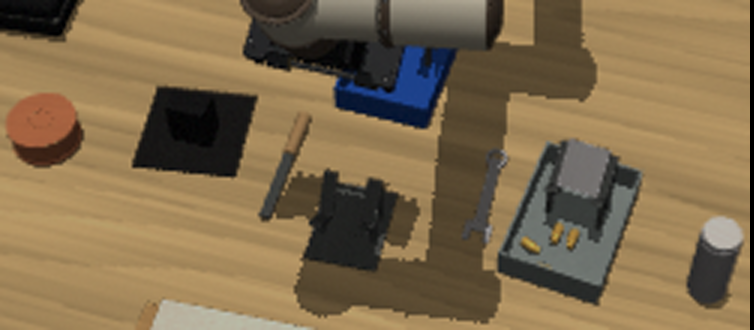

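Run:
```python
from mt import *
o=np.array([.5572,.2695,.0])-Rz(TY)@np.array([.02,0,0])*0
for n,t in(("top","c3"),("scene","c4")):
    W=np.load(f"pics/{t}_{n}.npy"); im=cv2.imread(f"pics/{t}_{n}_full.png"); hsv=cv2.cvtColor(im,cv2.COLOR_BGR2HSV)
    L=(W-TC)@Rz(TY)
    m=(hsv[...,1]>130)&(hsv[...,0]>8)&(hsv[...,0]<32)&(L[...,0]>-.08)&(L[...,0]<.11)&(abs(L[...,1])<.064)
    k,lab,s,c=cv2.connectedComponentsWithStats(m.astype(np.uint8),connectivity=8)
    for i in range(1,k):
        if s[i,4]>5: X=L[lab==i]; print(n,c[i].round(),s[i,4],"tray local xy",np.nanmedian(X,0)[:2]+[.02,0],"z",np.nanmedian(W[lab==i][:,2]),np.nanmax(W[lab==i][:,2]))
```

```text
top [203. 147.] 28 tray local xy [ 0.115 -0.015] z 0.017285883991859596 0.021921181522287947
top [209. 156.] 26 tray local xy [ 0.087 -0.04 ] z 0.0172930198547796 0.02226649843609363
top [195. 163.] 31 tray local xy [0.056 0.008] z 0.01593095344832407 0.02442053150941348
top [201. 163.] 24 tray local xy [ 0.057 -0.013] z 0.017759475942459524 0.08723175251227988
scene [295. 227.] 16 tray local xy [ 0.06 -0.01] z 0.016480508462124233 0.021052885222095474
scene [300. 229.] 16 tray local xy [0.06  0.012] z 0.015501822631843853 0.020945587999796844
scene [286. 231.] 17 tray local xy [ 0.089 -0.04 ] z 0.014302214322588824 0.024478737501332448
```

All four nozzles lie on the tray floor (z about 0.016), the rack is on the mat, and the arm is clear. Handing in.

```bash
python3 -c "
from station import r
print(r.finish_job())"
```

```text
the job is handed in; nothing more can be done
None
```

The job is done and handed in after about 24.5 s of the 67 s; the interface gave no verdict.

I gripped the rack and cover together across their two faces, turned them over and set them cover-down on the grey tray's rails against the stops. After letting go, I regripped the rack alone by its sides and lifted it straight off the cover. I stood it on its +x face on the mat.

**Last checks**
- **Nozzles:** the top camera shows all four on the tray floor, at a height of about 16 mm. The scene camera found only three; the fourth, near the tray's far end, did not register there.
- **Cover:** both cameras show it on the rails, with its centre within about 3 mm of its place.
- **Rack:** it stands about at the middle of the mat, with its top face at 69 mm as expected.
- **Robot:** the gripper was clear and the wrist force near zero.
- **Other things on the bench:** the wrench, file, spool and can look unmoved in the last pictures, though I did not measure them. The mallet was not in those pictures, but nothing went near it.

**What went differently from plan**
- **Approach:** the straight approach along the slope was out of the wrist's joint range. I approached 15 degrees to one side instead.
- **Contact at the tray:** the stack touched the stops with about 25 N while tilted 2 degrees. I levelled and eased it before letting go.

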